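# Set out freshly cut stool parts to dry

## Robot

A 6-joint arm with a two-finger parallel gripper is mounted at the origin on the work surface. World frame = base frame: x ahead of the robot, y to its left, z up, the work surface at z = 0. Lengths are in m, angles in rad, forces in N, time in s.
With the tool pointing down it reaches from about 0.375 to 0.975 m from the base axis. Payload 3.8 kg.
Tool frame: the origin (TCP) lies between the finger pads; the fingertips stand 19 mm ahead of it and the grasp point (between the pads) is the TCP (manip.tip_extent is the distance from the TCP to the fingertips, in m); z points along the fingers, y is the direction in which the jaws open and shut (so a half turn about z gives the same grasp; the last joint's range is limited). The gripper opens to 85 mm and grips with 20 to 120 N. Pads are 22 mm wide; open, the fingers measure 114 mm over their backs; the gripper's body (76 mm by 85 mm) begins 54 mm behind the grasp point. The pads swing forward as they close: fully open they stand 13 mm farther back than shut.
Start: joints at [1.251, 0.264, 1.604, -0, 1.274, -0.037], TCP at [0.188, 0.648, 0.25] pointing down, gripper open.
Joint ranges: [-2.63, 2.63], [-0.94, 2.18], [0.31, 2.57], [-1.31, 4.45], [0, 2.66], [-2.55, 2.55]. Speed limits (rad/s): [2.57, 2.57, 3.14, 3.14, 3.14, 3.14].

## Interface

Orientations are given as a rotation vector (axis times angle).
In Python, from bench import manip gives the robot as it stands.
- The arm moves only by the shell command python3 -m jog 'ROWS'. ROWS is JSON, a list that holds one entry, the list of rows, each a list of 7 numbers: the turn, a rotation vector about the tool's x, y, z in degrees, then the shift along the tool's x, y, z in mm, then the opening, from 0 (shut) to 1 (fully open). In form: [[[rx, ry, rz, x, y, z, claw], ...]]. A call has exactly 8 rows; each row shifts and turns the commanded pose from where the row before left it, along the tool's axes as they then stand; what a row does not reach is not made up. A row lasts 1/10 s, in which the tool goes at most 50 mm and 8.59 degrees, less where a joint would pass 70% of its speed; a pose out of reach is approached as far as the arm can. A call with a gripper value outside its range is refused whole. The fingers move at their own pace and stop on an object; the grip force is fixed at half the most. Time passes only in rows, so rows that do not move let the fingers close, or fill a call up. It gives the time, the measured TCP pose, the force and the opening at its end, in the units of the state.
- manip.read_state(): the state, without advancing time (a new reading comes with each control period).
- manip.snapshot(name): name is "scene" or "top" or "wrist"; returns a dict with "frame" (480x640x3 uint8, red, green, blue), "camera_matrix" (3x3 intrinsics, pixels), "R" (3x3) and "t" (3): a world point X has camera coordinates R X + t; the wrist camera has in their place "tool_from_camera" (4x4, takes a point from camera to tool coordinates, whose origin is the TCP and whose axes are the flange's). Camera axes: x right, y down, z forward; pixel columns grow to the right and rows downward; lengths in m; the calibration is good to about 2 mm. The wrist camera is an equidistant fisheye: a pixel r from the principal point sees the ray r / f radians off the axis. A picture is of the moment at which its call begins: read the wrist's pose just before it. There is no depth.
- manip.finish_job(): hands the job in, once; it reports no verdict.
The state is a dict: "time": time; "qpos": joint angles; "qd": joint speeds; "joint_efforts": joint torques, N m; "tcp_pos": TCP position; "eef_rot": TCP orientation; "ft_force": force on the tool from outside, world axes, zero at the start; "torque": the same for the moment, N m; "grip_width": finger opening in m.
Only numpy, scipy, OpenCV 4.12 (cv2) and the standard library are available. Lean on these libraries where they do the work, as an engineer would, in place of code of your own. Each camera call takes 0.05 s, during which the arm holds its last target.

## Task

Set out the freshly cut stool parts to dry: put every foot, corner block and cleat lying on the bench into a nest of its own shape in the tray, fully down and flat on the nest's floor, and move all the slats out of their closed piles into one open crosswise stack on the skid. Lay the slats flat, two to a layer, as far apart as the two bearers are and squarely centred on the skid: the first layer lies across the bearers and each further layer across the one below; an odd slat left over goes on top at either side of the next layer. Leave the tools and other things on the bench where they are.

Things in the scene. Friction and masses are not known exactly. Their poses are not given: they have to be found in the camera images.
- foot1: a round stool foot: light birch disc 46 mm in diameter, standing 30 mm high with flat faces up and down; origin at its middle (15 mm above its underside), z up; lies loose on the bench to start with; may be absent
- foot2: a round stool foot: light birch disc 46 mm in diameter, standing 30 mm high with flat faces up and down; origin at its middle (15 mm above its underside), z up; lies loose on the bench to start with; may be absent
- corner1: a corner block: light birch trapezoid, long face 68 mm, short face 20 mm, 24 mm deep between these two parallel faces, ends cut at 45 degrees, standing 30 mm high with flat faces up and down; origin at its middle (15 mm above its underside), z up; lies loose on the bench to start with; may be absent; its x axis runs along the long face, which is at y = -12 mm, the short face at y = +12 mm
- corner2: a corner block: light birch trapezoid, long face 68 mm, short face 20 mm, 24 mm deep between these two parallel faces, ends cut at 45 degrees, standing 30 mm high with flat faces up and down; origin at its middle (15 mm above its underside), z up; lies loose on the bench to start with; may be absent; its x axis runs along the long face, which is at y = -12 mm, the short face at y = +12 mm
- cleat1: a cleat: light birch block 56 mm (its x) by 32 mm (its y), standing 30 mm high with flat faces up and down; origin at its middle (15 mm above its underside), z up; lies loose on the bench to start with; may be absent
- cleat2: a cleat: light birch block 56 mm (its x) by 32 mm (its y), standing 30 mm high with flat faces up and down; origin at its middle (15 mm above its underside), z up; lies loose on the bench to start with; may be absent
- foot_nest1 (a point): middle of the floor of a nest for a foot: round, 51 mm across; 12 mm deep, z up. The tray is fixed to the bench: 190 x 212 mm, dark rim 23 mm high; it holds three plywood inserts side by side, 66 mm apart along their y, one for each shape, in an order that changes
- foot_nest2 (a point): middle of the floor of a nest for a foot: round, 51 mm across; 12 mm deep, z up. The inserts' top is 23 mm and the nest floors are 11 mm above the bench; the two nests of an insert lie 86 mm apart along their x; a part may go in either nest of its shape
- corner_nest1 (a point): middle of the floor of a nest for a corner block: a trapezoid like the corner block, 2.5 mm wider all round; its y axis points from its long side to its short side, x along them, as on the block; 12 mm deep, z up. The tray is fixed to the bench: 190 x 212 mm, dark rim 23 mm high; it holds three plywood inserts side by side, 66 mm apart along their y, one for each shape, in an order that changes
- corner_nest2 (a point): middle of the floor of a nest for a corner block: a trapezoid like the corner block, 2.5 mm wider all round; its y axis points from its long side to its short side, x along them, as on the block; 12 mm deep, z up. The inserts' top is 23 mm and the nest floors are 11 mm above the bench; the two nests of an insert lie 86 mm apart along their x; a part may go in either nest of its shape
- cleat_nest1 (a point): middle of the floor of a nest for a cleat: rectangular, 61 mm (its x) by 37 mm (its y); 12 mm deep, z up. The tray is fixed to the bench: 190 x 212 mm, dark rim 23 mm high; it holds three plywood inserts side by side, 66 mm apart along their y, one for each shape, in an order that changes
- cleat_nest2 (a point): middle of the floor of a nest for a cleat: rectangular, 61 mm (its x) by 37 mm (its y); 12 mm deep, z up. The inserts' top is 23 mm and the nest floors are 11 mm above the bench; the two nests of an insert lie 86 mm apart along their x; a part may go in either nest of its shape
- slat1: pine slat 150 mm (its x) by 30 mm (its y) by 18 mm (its z), origin at its middle; to start with it lies flat in one of two closed piles, two or three slats high, all about parallel; at the bottom of a pile
- slat2: pine slat 150 mm (its x) by 30 mm (its y) by 18 mm (its z), origin at its middle; to start with it lies flat in one of two closed piles, two or three slats high, all about parallel; at the bottom of a pile
- slat3: pine slat 150 mm (its x) by 30 mm (its y) by 18 mm (its z), origin at its middle; to start with it lies flat in one of two closed piles, two or three slats high, all about parallel; second from the bottom of a pile
- slat4: pine slat 150 mm (its x) by 30 mm (its y) by 18 mm (its z), origin at its middle; to start with it lies flat in one of two closed piles, two or three slats high, all about parallel; second from the bottom of a pile
- slat5: pine slat 150 mm (its x) by 30 mm (its y) by 18 mm (its z), origin at its middle; to start with it lies flat in one of two closed piles, two or three slats high, all about parallel; third and top of a pile; may be absent
- slat6: pine slat 150 mm (its x) by 30 mm (its y) by 18 mm (its z), origin at its middle; to start with it lies flat in one of two closed piles, two or three slats high, all about parallel; third and top of a pile; may be absent
- bearer_top (a point): centre of the stacking skid at the height of its bearers' tops, 34 mm above the bench: a fixed 170 x 170 x 10 mm board with two dark bearers, 30 mm wide and 170 mm long, running along this y at x = +45 and -45 mm; z up. Good stack: lowest slats along x at y = +45 and -45 mm, next ones along y at x = +45 and -45 mm, third layer as the first; slat middles 9, 27, 45 mm above here
- tape: tape measure, 66 x 34 x 62 mm, bystander; origin at the middle of its underside
- sander: cork sanding block, 110 x 60 x 28 mm, bystander; origin at the middle of its underside
- jar: amber screw jar, 68 mm across, 78 mm high, the highest thing standing near the work, bystander; origin at the middle of its underside
- pencil: flat carpenter's pencil, 175 mm long, 8 mm thick, bystander; origin at the middle of its underside
- brush: bench brush, 240 mm long, 20 mm high, bystander; origin at the middle of its underside

How it is judged:
At the end, for the whole second after the job is handed in: parts in nests of their shape (8 mm sideways, 3.5 mm in height); slats flat (0.1 rad) in the first three layers on the skid (6 mm), turned as their layer asks (0.25 rad), middle 45 mm (within 18 mm) to one side of the skid's centre, within 20 mm of centred lengthwise (((horizontal distance between foot1 and foot_nest1 below 0.008 m and z of foot1 in the frame of foot_nest1 between 0.0115 and 0.0185 m) or (horizontal distance between foot1 and foot_nest2 below 0.008 m and z of foot1 in the frame of foot_nest2 between 0.0115 and 0.0185 m)) and ((horizontal distance between foot2 and foot_nest1 below 0.008 m and z of foot2 in the frame of foot_nest1 between 0.0115 and 0.0185 m) or (horizontal distance between foot2 and foot_nest2 below 0.008 m and z of foot2 in the frame of foot_nest2 between 0.0115 and 0.0185 m)) and ((horizontal distance between corner1 and corner_nest1 below 0.008 m and z of corner1 in the frame of corner_nest1 between 0.0115 and 0.0185 m) or (horizontal distance between corner1 and corner_nest2 below 0.008 m and z of corner1 in the frame of corner_nest2 between 0.0115 and 0.0185 m)) and ((horizontal distance between corner2 and corner_nest1 below 0.008 m and z of corner2 in the frame of corner_nest1 between 0.0115 and 0.0185 m) or (horizontal distance between corner2 and corner_nest2 below 0.008 m and z of corner2 in the frame of corner_nest2 between 0.0115 and 0.0185 m)) and ((horizontal distance between cleat1 and cleat_nest1 below 0.008 m and z of cleat1 in the frame of cleat_nest1 between 0.0115 and 0.0185 m) or (horizontal distance between cleat1 and cleat_nest2 below 0.008 m and z of cleat1 in the frame of cleat_nest2 between 0.0115 and 0.0185 m)) and ((horizontal distance between cleat2 and cleat_nest1 below 0.008 m and z of cleat2 in the frame of cleat_nest1 between 0.0115 and 0.0185 m) or (horizontal distance between cleat2 and cleat_nest2 below 0.008 m and z of cleat2 in the frame of cleat_nest2 between 0.0115 and 0.0185 m)) and angle between slat1's own x axis and vertical between 1.4708 and 1.6708 rad and angle between slat1's own y axis and vertical between 1.4708 and 1.6708 rad and horizontal distance between slat1 and bearer_top between 0.027 and 0.063 m and ((z of slat1 in the frame of bearer_top between 0.003 and 0.015 m and angle between the x axis of slat1 and the x axis of bearer_top, either way round below 0.25 rad and x of slat1 in the frame of bearer_top between -0.02 and 0.02 m) or (z of slat1 in the frame of bearer_top between 0.021 and 0.033 m and angle between the x axis of slat1 and the y axis of bearer_top, either way round below 0.25 rad and y of slat1 in the frame of bearer_top between -0.02 and 0.02 m) or (z of slat1 in the frame of bearer_top between 0.039 and 0.051 m and angle between the x axis of slat1 and the x axis of bearer_top, either way round below 0.25 rad and x of slat1 in the frame of bearer_top between -0.02 and 0.02 m)) and angle between slat2's own x axis and vertical between 1.4708 and 1.6708 rad and angle between slat2's own y axis and vertical between 1.4708 and 1.6708 rad and horizontal distance between slat2 and bearer_top between 0.027 and 0.063 m and ((z of slat2 in the frame of bearer_top between 0.003 and 0.015 m and angle between the x axis of slat2 and the x axis of bearer_top, either way round below 0.25 rad and x of slat2 in the frame of bearer_top between -0.02 and 0.02 m) or (z of slat2 in the frame of bearer_top between 0.021 and 0.033 m and angle between the x axis of slat2 and the y axis of bearer_top, either way round below 0.25 rad and y of slat2 in the frame of bearer_top between -0.02 and 0.02 m) or (z of slat2 in the frame of bearer_top between 0.039 and 0.051 m and angle between the x axis of slat2 and the x axis of bearer_top, either way round below 0.25 rad and x of slat2 in the frame of bearer_top between -0.02 and 0.02 m)) and angle between slat3's own x axis and vertical between 1.4708 and 1.6708 rad and angle between slat3's own y axis and vertical between 1.4708 and 1.6708 rad and horizontal distance between slat3 and bearer_top between 0.027 and 0.063 m and ((z of slat3 in the frame of bearer_top between 0.003 and 0.015 m and angle between the x axis of slat3 and the x axis of bearer_top, either way round below 0.25 rad and x of slat3 in the frame of bearer_top between -0.02 and 0.02 m) or (z of slat3 in the frame of bearer_top between 0.021 and 0.033 m and angle between the x axis of slat3 and the y axis of bearer_top, either way round below 0.25 rad and y of slat3 in the frame of bearer_top between -0.02 and 0.02 m) or (z of slat3 in the frame of bearer_top between 0.039 and 0.051 m and angle between the x axis of slat3 and the x axis of bearer_top, either way round below 0.25 rad and x of slat3 in the frame of bearer_top between -0.02 and 0.02 m)) and angle between slat4's own x axis and vertical between 1.4708 and 1.6708 rad and angle between slat4's own y axis and vertical between 1.4708 and 1.6708 rad and horizontal distance between slat4 and bearer_top between 0.027 and 0.063 m and ((z of slat4 in the frame of bearer_top between 0.003 and 0.015 m and angle between the x axis of slat4 and the x axis of bearer_top, either way round below 0.25 rad and x of slat4 in the frame of bearer_top between -0.02 and 0.02 m) or (z of slat4 in the frame of bearer_top between 0.021 and 0.033 m and angle between the x axis of slat4 and the y axis of bearer_top, either way round below 0.25 rad and y of slat4 in the frame of bearer_top between -0.02 and 0.02 m) or (z of slat4 in the frame of bearer_top between 0.039 and 0.051 m and angle between the x axis of slat4 and the x axis of bearer_top, either way round below 0.25 rad and x of slat4 in the frame of bearer_top between -0.02 and 0.02 m)) and angle between slat5's own x axis and vertical between 1.4708 and 1.6708 rad and angle between slat5's own y axis and vertical between 1.4708 and 1.6708 rad and horizontal distance between slat5 and bearer_top between 0.027 and 0.063 m and ((z of slat5 in the frame of bearer_top between 0.003 and 0.015 m and angle between the x axis of slat5 and the x axis of bearer_top, either way round below 0.25 rad and x of slat5 in the frame of bearer_top between -0.02 and 0.02 m) or (z of slat5 in the frame of bearer_top between 0.021 and 0.033 m and angle between the x axis of slat5 and the y axis of bearer_top, either way round below 0.25 rad and y of slat5 in the frame of bearer_top between -0.02 and 0.02 m) or (z of slat5 in the frame of bearer_top between 0.039 and 0.051 m and angle between the x axis of slat5 and the x axis of bearer_top, either way round below 0.25 rad and x of slat5 in the frame of bearer_top between -0.02 and 0.02 m)) and angle between slat6's own x axis and vertical between 1.4708 and 1.6708 rad and angle between slat6's own y axis and vertical between 1.4708 and 1.6708 rad and horizontal distance between slat6 and bearer_top between 0.027 and 0.063 m and ((z of slat6 in the frame of bearer_top between 0.003 and 0.015 m and angle between the x axis of slat6 and the x axis of bearer_top, either way round below 0.25 rad and x of slat6 in the frame of bearer_top between -0.02 and 0.02 m) or (z of slat6 in the frame of bearer_top between 0.021 and 0.033 m and angle between the x axis of slat6 and the y axis of bearer_top, either way round below 0.25 rad and y of slat6 in the frame of bearer_top between -0.02 and 0.02 m) or (z of slat6 in the frame of bearer_top between 0.039 and 0.051 m and angle between the x axis of slat6 and the x axis of bearer_top, either way round below 0.25 rad and x of slat6 in the frame of bearer_top between -0.02 and 0.02 m))); the robot touches nothing.
It fails at once if a tool or other bystander on the bench is moved more than 30 mm (distance of any of tape, sander, jar, pencil, brush from where it was at the start of the episode above 0.03 m).
Of foot1, foot2, corner1, corner2, cleat1, cleat2 only 3 to 4 are there at a start; the rules pass over those that are not, and their reading is None.
Of slat5, slat6 only 1 to 2 are there at a start; the rules pass over those that are not, and their reading is None.
At some moment in a run one of foot1, foot2, corner1, corner2, cleat1, cleat2 may be knocked a few centimetres aside while the robot is not near it.
Once in a run the grip may slacken for a moment while it holds something.
It also fails if it takes over 210 s, if anything falls off the work surface, if the arm or the gripper's body presses on something with over 40 N, if the wrist force passes 120 N, or if a joint passes its speed limit or range.

## Working session

There is one attempt and no reset: what is moved stays moved. The work goes in short steps, Python scripts to look and compute and a shell command to move; the robot and the scene stay as the last step left them, time stands still between calls to the robot, and variables do not carry over. Pictures are saved under pics/ and viewed, and the job is handed in when it is done.

```bash
ls -la; mkdir -p pics; cat > s.py <<'E'
from bench import manip
import cv2,json,numpy as np
E
python3 - <<'E'
from bench import manip
import cv2
s=manip.read_state();print(s)
for n in("scene","top","wrist"):
    d=manip.snapshot(n)
    cv2.imwrite(f"pics/a_{n}.png",d["frame"][:,:,::-1])
    print(n,{k:v for k,v in d.items() if k!="frame"})
E
```

```text
total 12
drwxr-xr-x  3 agent agent 4096 Dec  7 15:46 .
drwxr-xr-x 23 root  root  4096 Dec  7 15:46 ..
drwxr-xr-x  2 agent agent 4096 Dec  7 15:46 pics
{'time': 0.0, 'qpos': array([ 1.25110104e+00,  2.64757269e-01,  1.60537164e+00, -3.72968062e-07,
        1.27367900e+00, -3.69167253e-02]), 'qd': array([ 0.00104336,  0.00050927,  0.00219009,  0.00097915, -0.00135221,
       -0.00044149]), 'joint_efforts': array([-5.03924657e-04, -5.15113735e+01, -3.67311788e+01, -1.75900336e-04,
        1.31862643e-02,  1.85702334e-06]), 'tcp_pos': array([0.18814057, 0.64754151, 0.24896047]), 'eef_rot': array([-0.44265331, -3.10985279,  0.00342422]), 'ft_force': array([ 0.3446363 , -0.52744032, -0.08339908]), 'torque': array([-0.00564371,  0.00130077, -0.01749987]), 'grip_width': 0.0853284193828169}
scene {'camera_matrix': array([[548.02738178,   0.        , 318.62991169],
       [  0.        , 548.02738178, 240.71991123],
       [  0.        ,   0.        ,   1.        ]]), 'R': array([[-0.09963777,  0.99502287,  0.00134195],
       [ 0.59331793,  0.06049514, -0.80269183],
       [-0.79877791, -0.079
[... 330 characters left out ...]
9270629e-01,  2.25562159e-02, -2.01296428e-01],
       [ 2.01258513e-01, -3.96205055e-03, -9.79530149e-01]]), 't': array([0.03789301, 0.6006753 , 1.02863817])}
wrist {'camera_matrix': array([[371.64829954,   0.        , 315.89459353],
       [  0.        , 371.64829954, 244.47551139],
       [  0.        ,   0.        ,   1.        ]]), 'tool_from_camera': array([[ 1.59569136e-03, -9.59418204e-01, -2.81982560e-01,
         7.09669099e-02],
       [ 9.99998660e-01,  1.63370626e-03,  1.00295902e-04,
         8.32940036e-04],
       [ 3.64450959e-04, -2.81982342e-01,  9.59419526e-01,
        -1.23312341e-01],
       [ 0.00000000e+00,  0.00000000e+00,  0.00000000e+00,
         1.00000000e+00]])}
```

View pics/a_top.png

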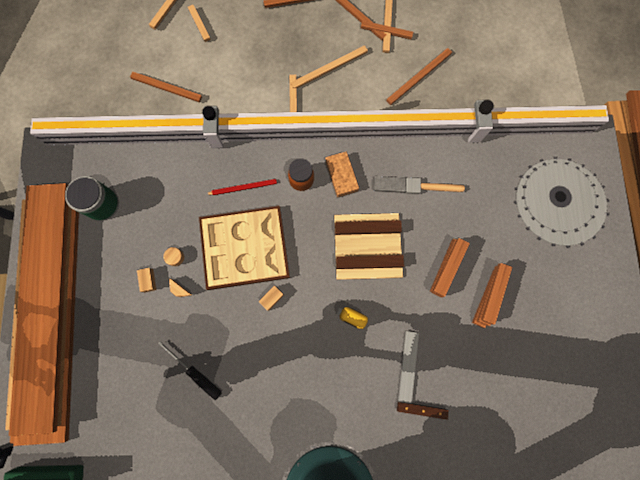

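View pics/a_scene.png

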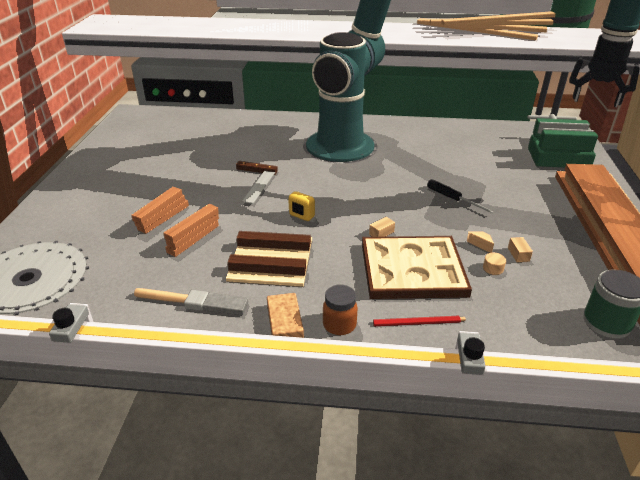

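View pics/a_wrist.png

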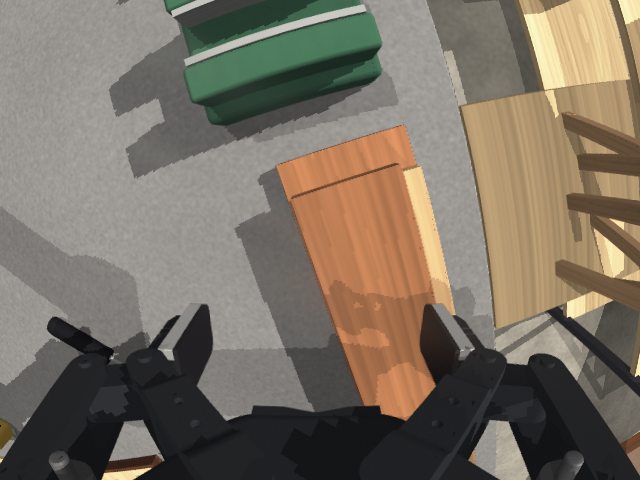

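```bash
cat > s.py <<'E'
from bench import manip
import cv2,json,numpy as np
from scipy.spatial.transform import Rotation as Ro
def grab(n):
    s=manip.read_state(); d=manip.snapshot(n); d['s']=s; d['n']=n
    if n=="wrist":
        T=np.eye(4);T[:3,:3]=Ro.from_rotvec(s['eef_rot']).as_matrix();T[:3,3]=s['tcp_pos']
        M=T@d['tool_from_camera']; d['Rw']=M[:3,:3]; d['C']=M[:3,3]
    else:
        d['Rw']=d['R'].T; d['C']=-d['R'].T@d['t']
    return d
def cast(d,uv,z):
    uv=np.atleast_2d(np.array(uv,float));K=d['camera_matrix']
    p=(uv-[K[0,2],K[1,2]])/K[0,0]
    if d['n']=="wrist":
        r=np.linalg.norm(p,axis=1,keepdims=True)
        ray=np.hstack([p/np.maximum(r,1e-9)*np.sin(r),np.cos(r)])
    else: ray=np.hstack([p,np.ones((len(p),1))])
    w=ray@d['Rw'].T
    return d['C']+w*((z-d['C'][2])/w[:,2:3])
def proj(d,X):
    X=np.atleast_2d(np.array(X,float));K=d['camera_matrix']
    c=(X-d['C'])@d['Rw']
    if d['n']=="wrist":
        rr=np.linalg.norm(c[:,:2],axis=1,keepdims=True);th=np.arctan2(rr,c[:,2:3])
        p=c[:,:2]/np.maximum(rr,1e-9)*th
    else: p=c[:,:2]/c[:,2:3]
    return p*K[0,0]+[K[0,2],K[1,2]]
def save(d,name,crop=None,k=1):
    f=d['frame'][:,:,::-1]
    if crop: x0,y0,x1,y1=crop; f=f[y0:y1,x0:x1]
    cv2.imwrite(f"pics/{name}.png",cv2.resize(f,None,fx=k,fy=k,interpolation=cv2.INTER_CUBIC))
def st():
    s=manip.read_state();R=Ro.from_rotvec(s['eef_rot']).as_matrix()
    print('t%.2f'%s['time'],'tcp',s['tcp_pos'].round(4),'x',R[:,0].round(3),'y',R[:,1].round(3),'z',R[:,2].round(3),'q',s['qpos'].round(2),'F',s['ft_force'].round(1),'w',round(s['grip_width'],4))
    return s,R
def rel(target,yaw=None,verbose=True):
    """target TCP xyz (m), yaw of tool y axis (jaw dir) in deg, tool pointing down: print shift in tool axes (mm) & rz deg"""
    s,R=st()
    d=R.T@(np.array(target)-s['tcp_pos'])*1e3
    # level turn
    tilt=np.degrees(np.cross(R[:,2],[0,0,-1])@R)
    rz=None
    if yaw is not None:
        cur=np.degrees(np.arctan2(R[1,1],R[0,1]))
        dy=(yaw-cur+90)%180-90   # ccw about world z
        rz=-dy
        print('q6',np.degrees(s['qpos'][5]).round(1))
    print('shift',d.round(1),'rz',None if rz is None else round(rz,1),'tilt',tilt.round(2))
E
python3 - <<'E'
from s import *
d=grab("top")
save(d,"b1",(120,190,300,320),4)
save(d,"b2",(320,190,540,340),3.6)
E
```

```text
(no output)
```

View pics/b1.png

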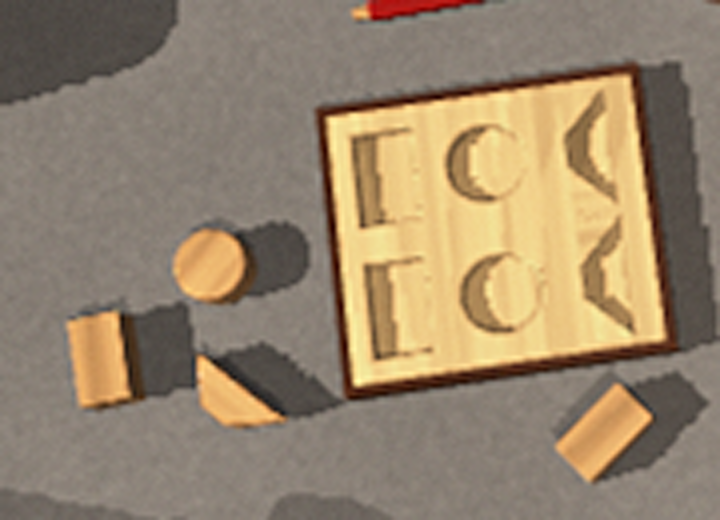

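View pics/b2.png

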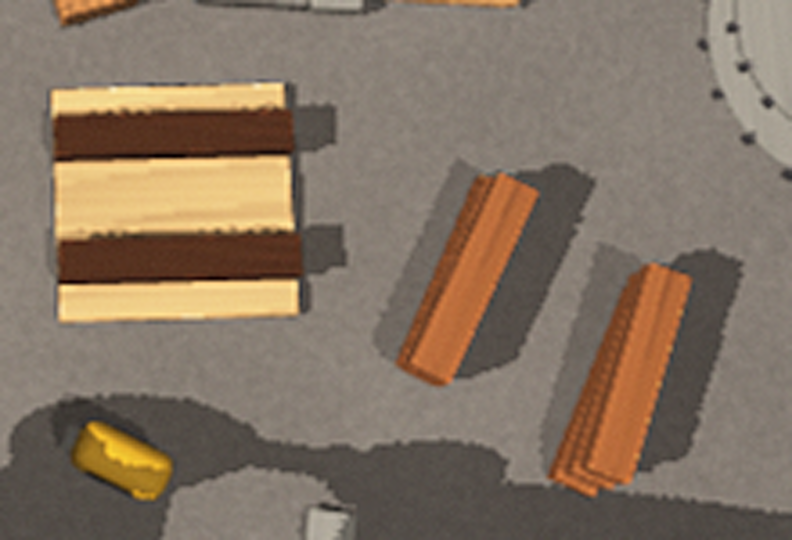

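```bash
python3 - <<'E'
from s import *
d=grab("scene")
save(d,"b3",(120,170,330,300),3.6)
save(d,"b4",(350,200,560,310),3.6)
d=grab("top")
hsv=cv2.cvtColor(d['frame'],cv2.COLOR_RGB2HSV)
for p in [(145,279),(173,257),(178,287),(271,297),(270,240),(370,270),(370,226),(440,280),(490,300),(463,243)]: print(p,hsv[p[1],p[0]])
m=cv2.inRange(hsv,(5,75,110),(28,255,255))
n,l,s,c=cv2.connectedComponentsWithStats(m)
for i in range(1,n):
    if s[i,4]>80 and s[i,1]>190: print(i,s[i],c[i].round(1))
E
```

```text
(145, 279) [ 16 144 213]
(173, 257) [ 17 133 238]
(178, 287) [ 18 131 243]
(271, 297) [ 16 142 208]
(270, 240) [ 21 108 243]
(370, 270) [ 20 107 242]
(370, 226) [ 11 167  84]
(440, 280) [ 12 173 199]
(490, 300) [ 12 175 200]
(463, 243) [ 11 172 157]
29 [ 201  208   86   79 5400] [243.1 247.1]
31 [334 213  66  12 492] [366.  217.1]
36 [ 335  233   67   26 1423] [367.4 244.1]
37 [ 430  238   40   60 1048] [449.1 266.7]
38 [163 247  19  19 267] [171.8 255.8]
42 [ 472  263   40   65 1298] [492.6 296.3]
45 [136 267  19  25 308] [144.2 279.5]
46 [336 267  67  13 727] [368.9 273.1]
49 [  0 274   7  62 247] [  2.  295.7]
52 [169 278  23  19 212] [177.3 289.4]
53 [259 285  24  26 313] [270.5 297.5]
55 [341 307  27  22 341] [354.1 317.7]
```

View pics/b3.png

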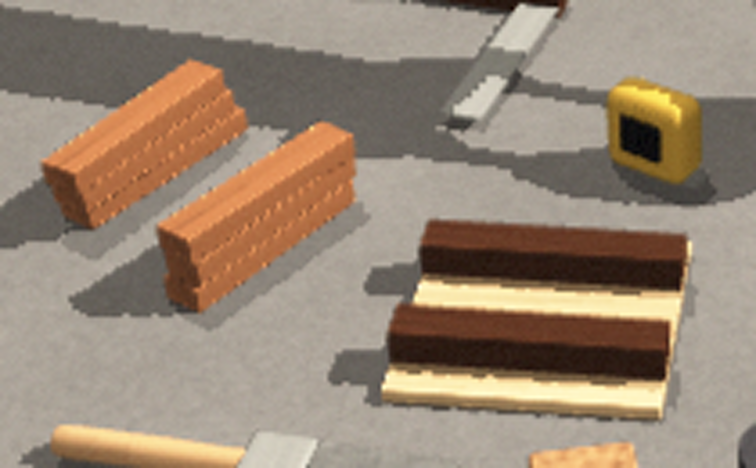

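View pics/b4.png

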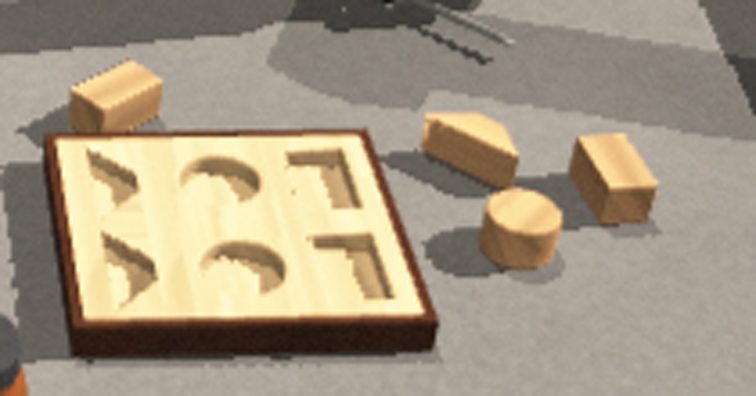

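```bash
python3 - <<'E'
from s import *
d=grab("top")
def b1(L,z): return cast(d,np.array(L)/4+[120,190],z)
def b2(L,z): return cast(d,np.array(L)/3.6+[320,190],z)
def show(n,P):
    print(n,'c',P.mean(0).round(4)[:2],[tuple(p[:2].round(3)) for p in P],'edges',[round(np.linalg.norm(P[i]-P[i-1])*1e3) for i in range(len(P))], 'ang',[round(np.degrees(np.arctan2(*(P[i]-P[i-1])[1::-1]))) for i in range(len(P))])
show('tray',b1([(318,108),(635,65),(675,348),(347,397)],.023))
show('bear',b2([(53,115),(293,108),(302,275),(58,284)],.034))
show('pileL',b2([(500,172),(538,190),(447,386),(409,370)],.054))
show('pileR',b2([(655,265),(691,280),(630,485),(585,473)],.054))
show('cleatL',b1([(68,320),(120,312),(130,398),(82,407)],.03))
show('cleatB',b1([(613,383),(652,415),(595,482),(556,445)],.03))
show('corner',b1([(197,355),(285,420),(235,427),(200,395)],.03))
hsv=cv2.cvtColor(d['frame'],cv2.COLOR_RGB2HSV)
show('foot',b1([(209,264)],.03))
show('jar',cast(d,[(301,160)],.078)); show('tape',cast(d,[(354,317)],.06)); 
for n,p in dict(brush=(420,185),sander=(342,174),pencil=(243,187)).items(): show(n,cast(d,[p],.02))
E
```

```text
tray c [0.5927 0.2027] [(np.float64(0.674), np.float64(0.318)), (np.float64(0.698), np.float64(0.111)), (np.float64(0.512), np.float64(0.088)), (np.float64(0.486), np.float64(0.294))] edges [189, 208, 188, 208] ang [7, -83, -173, 97]
bear c [ 0.5903 -0.118 ] [(np.float64(0.65), np.float64(-0.033)), (np.float64(0.651), np.float64(-0.204)), (np.float64(0.531), np.float64(-0.203)), (np.float64(0.529), np.float64(-0.032))] edges [121, 171, 120, 171] ang [0, -90, 179, 91]
pileL c [ 0.5235 -0.3164] [(np.float64(0.597), np.float64(-0.341)), (np.float64(0.584), np.float64(-0.366)), (np.float64(0.451), np.float64(-0.292)), (np.float64(0.462), np.float64(-0.267))] edges [154, 28, 153, 27] ang [-29, -118, 151, 65]
pileR c [ 0.4554 -0.4235] [(np.float64(0.53), np.float64(-0.441)), (np.float64(0.519), np.float64(-0.465)), (np.float64(0.382), np.float64(-0.408)), (np.float64(0.391), np.float64(-0.379))] edges [152, 26, 148, 30] ang [-24, -115, 158, 74]
cleatL c [0.5128 0.4479] [(np.float64(0.538), np.float64(0.469)), (np.float64(0.542), np.float64(0.437)), (np.float64(0.488), np.float64(0.428)), (
[... 351 characters left out ...]
at64(0.514), np.float64(0.387)), (np.float64(0.472), np.float64(0.331)), (np.float64(0.468), np.float64(0.362)), (np.float64(0.489), np.float64(0.384))] edges [25, 70, 31, 30] ang [7, -127, 97, 48]
foot c [0.5717 0.382 ] [(np.float64(0.572), np.float64(0.382))] edges [0] ang [0]
jar c [0.8031 0.05  ] [(np.float64(0.803), np.float64(0.05))] edges [0] ang [0]
tape c [ 0.4081 -0.0698] [(np.float64(0.408), np.float64(-0.07))] edges [0] ang [0]
brush c [ 0.7489 -0.2625] [(np.float64(0.749), np.float64(-0.262))] edges [0] ang [0]
sander c [ 0.7843 -0.0572] [(np.float64(0.784), np.float64(-0.057))] edges [0] ang [0]
pencil c [0.7542 0.2059] [(np.float64(0.754), np.float64(0.206))] edges [0] ang [0]
```

```bash
python3 -c "
from s import *
rel([.53,.33,.25],90)"
```

```text
t0.35 tcp [0.1883 0.648  0.2499] x [-0.96   0.279  0.   ] y [ 0.279  0.96  -0.001] z [-0.    -0.001 -1.   ] q [ 1.25  0.26  1.6  -0.    1.27 -0.04] F [-0.9 -0.2 -0.3] w 0.0857
q6 -2.1
shift [-416.9 -210.     0. ] rz -16.2 tilt [-0.03 -0.    0.  ]
```

```bash
python3 -m jog '[[[0,0,0,-44,-22,0,1],[0,0,0,-44,-22,0,1],[0,0,0,-44,-22,0,1],[0,0,0,-44,-22,0,1],[0,0,0,-44,-22,0,1],[0,0,0,-44,-22,0,1],[0,0,0,-44,-22,0,1],[0,0,0,-44,-22,0,1]]]'; python3 -c "
from s import *
rel([.53,.33,.25],90)"
```

```text
time: 1.15
tcp_pos: [0.4785, 0.3794, 0.2506]
eef_rot: [0.443, 3.11, 0.001]
ft_force: [0.2, -0.2, -0.6]
grip_width: 0.0852
t1.15 tcp [0.4785 0.3794 0.2506] x [-0.96   0.279 -0.   ] y [0.279 0.96  0.001] z [ 0.001  0.    -1.   ] q [ 0.63  0.14  1.75  0.    1.25 -0.66] F [ 0.2 -0.2 -0.6] w 0.0852
q6 -37.7
shift [-63.2 -33.1   0.6] rz -16.2 tilt [ 0.03  0.02 -0.  ]
```

```bash
python3 -m jog '[[[0,0,-8,-32,-16,0,1],[0,0,-8,-32,-16,0,1],[0,0,0,0,0,0,1],[0,0,0,0,0,0,1],[0,0,0,0,0,0,1],[0,0,0,0,0,0,1],[0,0,0,0,0,0,1],[0,0,0,0,0,0,1]]]'; python3 -c "
from s import *
d=grab('wrist');save(d,'c1',None,1.25)
import pickle;pickle.dump(d,open('c1.pkl','wb'));st()"
```

```text
time: 1.95
tcp_pos: [0.5323, 0.337, 0.2504]
eef_rot: [0.004, 3.142, 0.0]
ft_force: [0.3, 0.4, 0.2]
grip_width: 0.0852
t2.00 tcp [0.5324 0.3368 0.2504] x [-1.     0.003 -0.   ] y [0.003 1.    0.   ] z [ 0.  0. -1.] q [ 0.52  0.18  1.71  0.    1.26 -1.04] F [ 0.1 -0.1 -0.2] w 0.0858
```

View pics/c1.png

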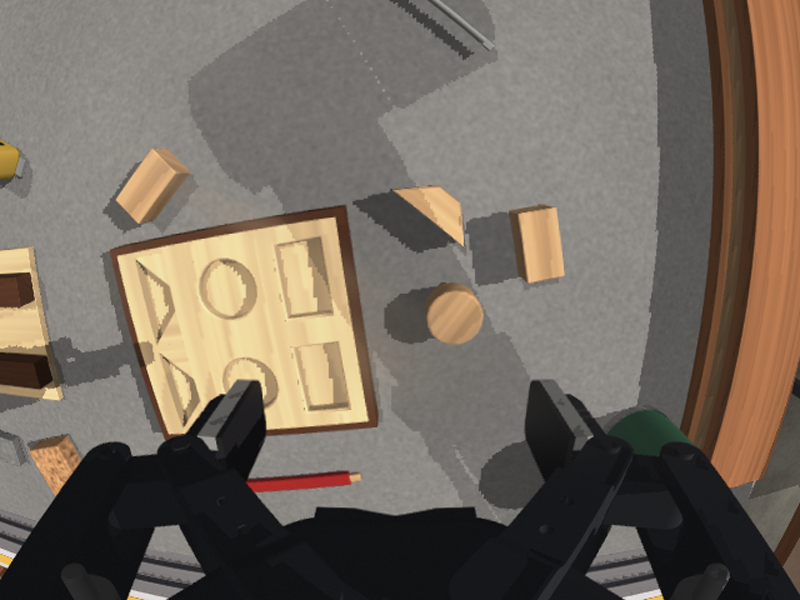

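```bash
python3 -c "
from s import *
import pickle
d=pickle.load(open('c1.pkl','rb'))
save(d,'c2',(80,110,310,350),2.5)
save(d,'c3',(300,130,460,280),4.5)
"
```

```text
(no output)
```

View pics/c2.png

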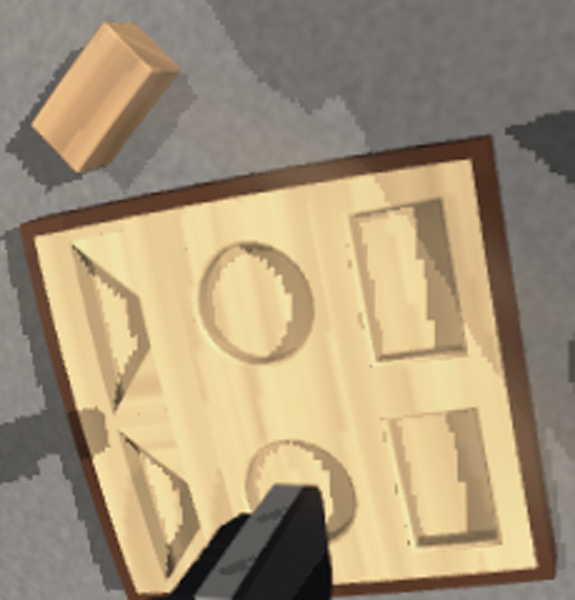

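View pics/c3.png

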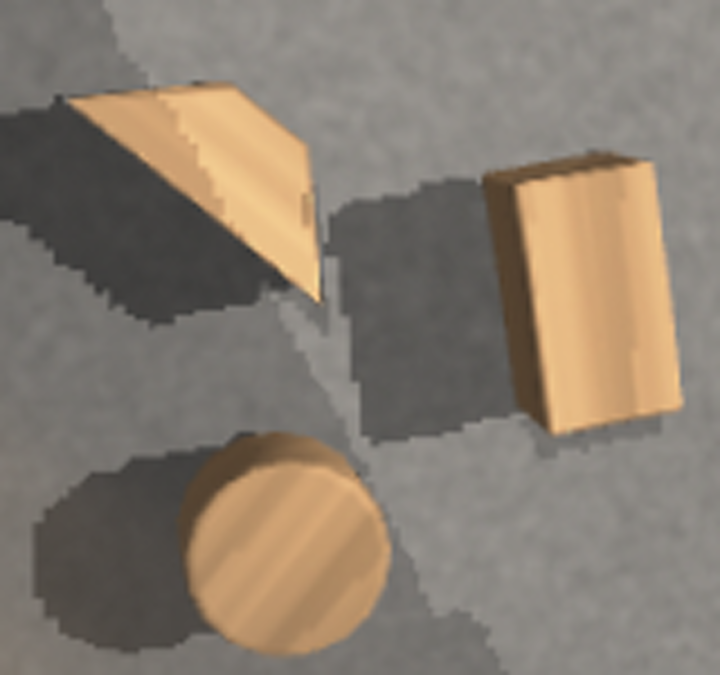

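```bash
python3 -c "
from s import *
import pickle
d=pickle.load(open('c1.pkl','rb'))
def c2(L,z): return cast(d,np.array(L)/2.5+[80,110],z)
def c3(L,z): return cast(d,np.array(L)/4.5+[300,130],z)
def show(n,P):
    print(n,'c',P.mean(0).round(4)[:2],'edges',[round(np.linalg.norm(P[i]-P[i-1])*1e3) for i in range(len(P))], 'ang',[round(np.degrees(np.arctan2(*(P[i]-P[i-1])[1::-1])),1) for i in range(len(P))])
show('tray?',c2([(22,225),(490,137),(553,577)],.023))
show('cn1',c2([(352,215),(440,198),(468,350),(378,362)],.023))
show('cn2',c2([(383,420),(475,407),(501,544),(416,548)],.023))
show('fn1',c2([(198,302),(313,302),(255,240),(255,364)],.023))
show('kn1long',c2([(73,243),(118,410)],.023))
show('kn1short',c2([(138,292),(150,327)],.023))
show('kn2long',c2([(122,432),(167,578)],.023))
show('kn2short',c2([(187,483),(198,514)],.023))
show('cleatB',c2([(109,22),(148,72),(82,171),(33,125)],.03))
show('cleatL',c3([(518,185),(654,160),(682,407),(553,435)],.03))
show('foot',c3([(187,555),(390,550),(290,460),(288,656)],.03))
show('klong',c3([(65,98),(320,300)],.03))
show('kshort',c3([(237,83),(307,147)],.03))
"
```

```text
tray? c [0.5581 0.2371] edges [281, 212, 189] ang [np.float64(-124.7), np.float64(97.5), np.float64(6.5)]
cn1 c [0.5426 0.2666] edges [60, 36, 62, 37] ang [np.float64(-173.4), np.float64(99.6), np.float64(8.3), np.float64(-82.2)]
cn2 c [0.6283 0.2761] edges [61, 39, 64, 38] ang [np.float64(-171.0), np.float64(98.9), np.float64(7.5), np.float64(-85.6)]
fn1 c [0.5502 0.201 ] edges [35, 51, 35, 52] ang [np.float64(-139.2), np.float64(89.4), np.float64(-138.4), np.float64(-5.6)]
kn1long c [0.5607 0.1225] edges [77, 77] ang [np.float64(-171.3), np.float64(8.7)]
kn1short c [0.5527 0.149 ] edges [16, 16] ang [np.float64(-166.0), np.float64(14.0)]
kn2long c [0.6464 0.1327] edges [75, 75] ang [np.float64(-173.4), np.float64(6.6)]
kn2short c [0.6404 0.1591] edges [16, 16] ang [np.float64(-169.6), np.float64(10.4)]
cleatB c [0.462  0.1362] edges [56, 28, 51, 32] ang [np.float64(133.7), np.float64(38.4), np.float64(-42.4), np.float64(-131.9)]
cleatL c [0.5141 0.4517] edges [55, 31, 55, 31] ang [np.float64(-168.6), np.float64(102.2), np.float64(10.9), np.float64(-77.4)]
foot c [0.5718 0.3848] edges [33, 45, 30, 45] ang [np.float64(-135.7), np.float64(91.3), np.float64(-131.5), np.float64(1.6)]
klong c [0.4948 0.3629] edges [68, 68] ang [np.float64(-128.1), np.float64(51.9)]
kshort c [0.4771 0.3787] edges [20, 20] ang [np.float64(-131.5), np.float64(48.5)]
```

```bash
python3 -c "
from s import *
d=grab('scene')
b4=lambda L,z: cast(d,np.array(L)/3.6+[350,200],z)
print(b4([(521,212)],.03),b4([(571,146),(623,133),(656,186),(606,190)],.03).mean(0),b4([(45,135),(365,130),(436,322),(72,350)],.023).mean(0))
w=grab('wrist');t=grab('top')
hs=lambda d:cv2.cvtColor(d['frame'],cv2.COLOR_RGB2HSV)
save(d,'c4',(340,190,570,320),3.4);save(t,'c5',(110,150,300,320),4)
"
```

```text
[[0.57580524 0.38274158 0.03      ]] [0.51924844 0.44912046 0.03      ] [0.60046619 0.20465813 0.023     ]
```

View pics/c5.png

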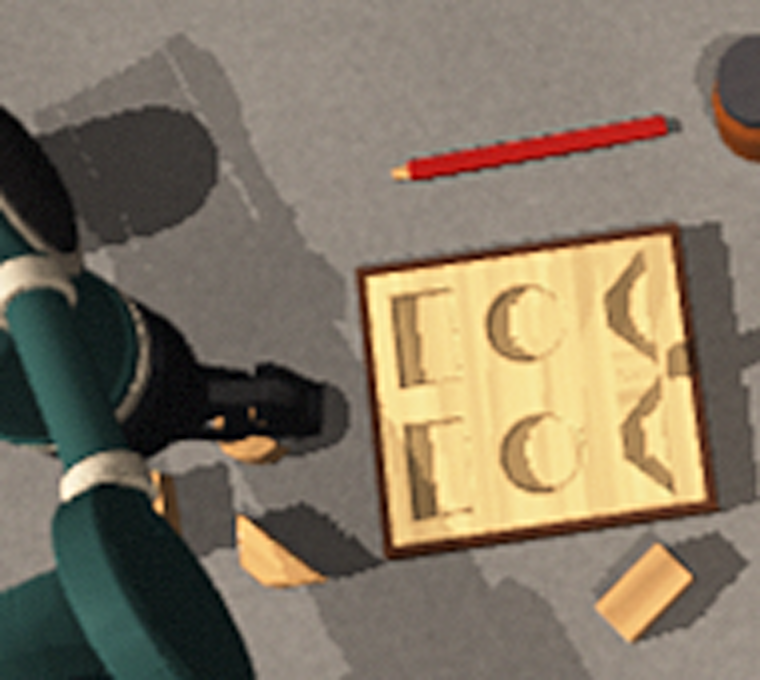

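```bash
python3 -c "
from s import *
rel([.572,.383,.031],90)"
python3 -m jog '[[[0,0,0,-20,23,0,1],[0,0,0,-20,23,0,1],[0,0,0,0,0,45,1],[0,0,0,0,0,45,1],[0,0,0,0,0,40,1],[0,0,0,0,0,30,1],[0,0,0,0,0,0,1],[0,0,0,0,0,0,1]]]'; python3 -c "
from s import *
d=grab('wrist');save(d,'d1',None,1.25)
rel([.572,.383,.031],90)"
```

```text
t2.15 tcp [0.5327 0.3365 0.2503] x [-1.     0.003 -0.   ] y [0.003 1.    0.   ] z [ 0.  0. -1.] q [ 0.52  0.18  1.71  0.    1.26 -1.04] F [-0.1  0.6  0.2] w 0.0853
q6 -59.8
shift [-39.1  46.6 219.3] rz -0.2 tilt [0. 0. 0.]
time: 2.95
tcp_pos: [0.5729, 0.382, 0.0901]
eef_rot: [-0.006, -3.141, 0.001]
ft_force: [-0.0, 0.9, 0.2]
grip_width: 0.0855
t3.00 tcp [0.5742 0.3828 0.0921] x [-1.     0.004 -0.002] y [0.004 1.    0.001] z [ 0.002  0.001 -1.   ] q [ 0.55  0.42  1.71  0.    1.01 -1.02] F [-0.  -0.7  1.1] w 0.0855
q6 -58.2
shift [ 2.3  0.1 61.1] rz -0.2 tilt [ 0.07  0.12 -0.  ]
```

View pics/d1.png

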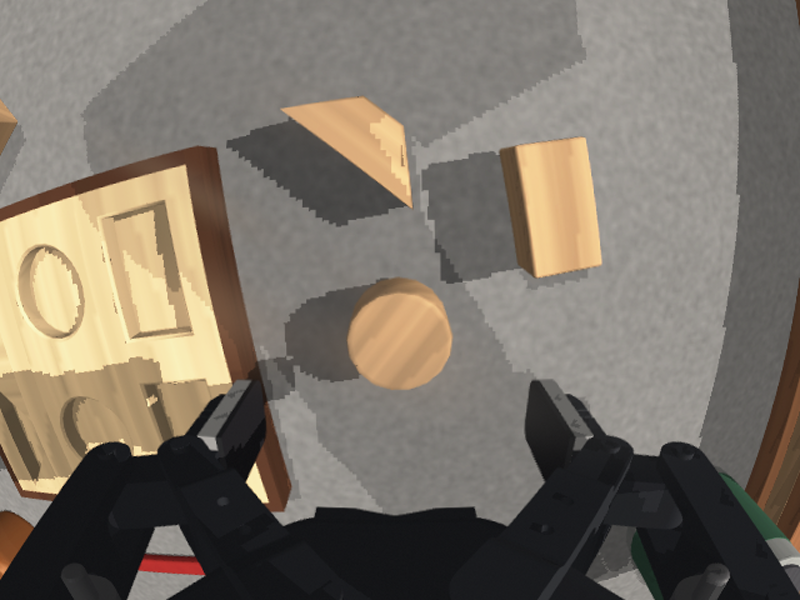

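```bash
python3 -c "
from s import *
d=grab('wrist')
print(cast(d,[(320,267.5),(320,273)],.03))
P=proj(d,[[.572,.383,.03]]);print(P*1.25)
rel([.572,.383,.031],90)"
```

```text
[[0.57074955 0.38572265 0.03      ]
 [0.57387281 0.38572768 0.03      ]]
[[393.58990557 337.15155198]]
t3.05 tcp [0.5748 0.3832 0.0932] x [-1.     0.004 -0.004] y [0.004 1.    0.002] z [ 0.004  0.002 -1.   ] q [ 0.55  0.42  1.71 -0.    1.01 -1.02] F [-0.2 -0.8 -0.2] w 0.0855
q6 -58.2
shift [ 3.1 -0.3 62.1] rz -0.2 tilt [0.13 0.22 0.  ]
```

```bash
python3 -m jog '[[[0,0,0,1,1,30,1],[0,0,0,1,0,28,1],[0,0,0,0,0,2,1],[0,0,0,0,0,0,1],[0,0,0,0,0,0,0],[0,0,0,0,0,0,0],[0,0,0,0,0,0,0],[0,0,0,0,0,0,0]]]'; python3 -c "
from s import *
d=grab('wrist');save(d,'d2',None,1)
rel([.5504,.1985,.10],90)"
```

```text
time: 3.85
tcp_pos: [0.5727, 0.3841, 0.0328]
eef_rot: [0.006, 3.138, 0.003]
ft_force: [0.4, 0.2, 5.1]
grip_width: 0.0438
t3.90 tcp [0.5727 0.3841 0.0328] x [-1.     0.004 -0.004] y [0.004 1.    0.002] z [ 0.004  0.002 -1.   ] q [ 0.55  0.48  1.74 -0.    0.92 -1.01] F [-0.4 -0.2  6.6] w 0.0438
q6 -58.0
shift [  21.4 -185.5  -67.7] rz -0.2 tilt [ 0.12  0.2  -0.  ]
```

View pics/d2.png

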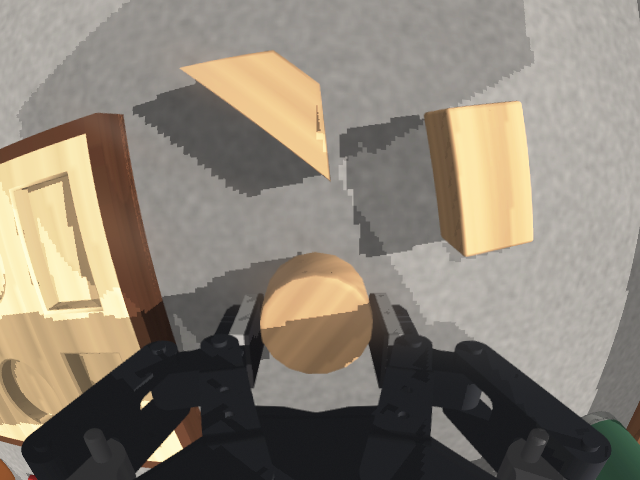

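```bash
python3 -c "
from s import *
d=grab('wrist');print(cast(d,[(316.5,323.5)],.03))"
python3 -m jog '[[[0,0,0,0,0,-45,0],[0,0,0,5,-40,-23,0],[0,0,0,5,-45,0,0],[0,0,0,5,-45,0,0],[0,0,0,6,-45,0,0],[0,0,0,0,-10,0,0],[0,0,0,0,0,0,0],[0,0,0,0,0,0,0]]]'; python3 -c "
from s import *
d=grab('wrist');save(d,'d3',None,1)
rel([.5504,.1985,.10],90)"
```

```text
[[0.57060388 0.38502801 0.03      ]]
time: 4.75
tcp_pos: [0.55, 0.1989, 0.0988]
eef_rot: [0.006, 3.14, 0.002]
ft_force: [-0.4, 0.2, -0.1]
grip_width: 0.0437
t4.80 tcp [0.5501 0.1994 0.0987] x [-1.     0.003 -0.001] y [0.003 1.    0.001] z [ 0.001  0.001 -1.   ] q [ 0.3   0.23  1.94  0.    0.97 -1.26] F [ 1.1 -0.6 -0.3] w 0.0439
q6 -72.4
shift [-0.3 -0.9 -1.3] rz -0.2 tilt [0.05 0.06 0.  ]
```

View pics/d3.png

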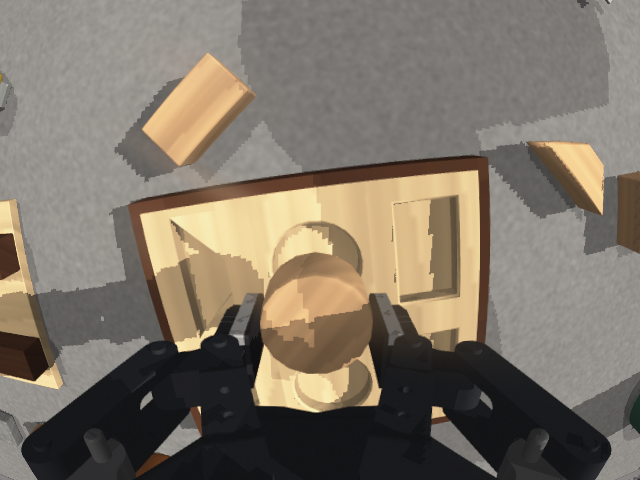

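```bash
python3 -c "
from s import *
d=grab('wrist');print(cast(d,[(318,222),(273,255),(362,255)],.023)); print(cast(d,[(316,323)],.096)); 
c=np.array([.5504,.1985]);a=np.linspace(0,6.28,9);print(proj(d,np.c_[c[0]+.0255*np.cos(a),c[1]+.0255*np.sin(a),0*a+.023]).round())
d=grab('scene');save(d,'d4',(330,190,530,330),4)"
```

```text
[[0.52501109 0.20131169 0.023     ]
 [0.54403999 0.17586883 0.023     ]
 [0.54412734 0.22622004 0.023     ]]
[[0.54769471 0.20013729 0.096     ]]
[[313. 306.]
 [344. 294.]
 [358. 265.]
 [345. 235.]
 [313. 222.]
 [281. 235.]
 [268. 265.]
 [282. 294.]
 [313. 306.]]
```

View pics/d4.png

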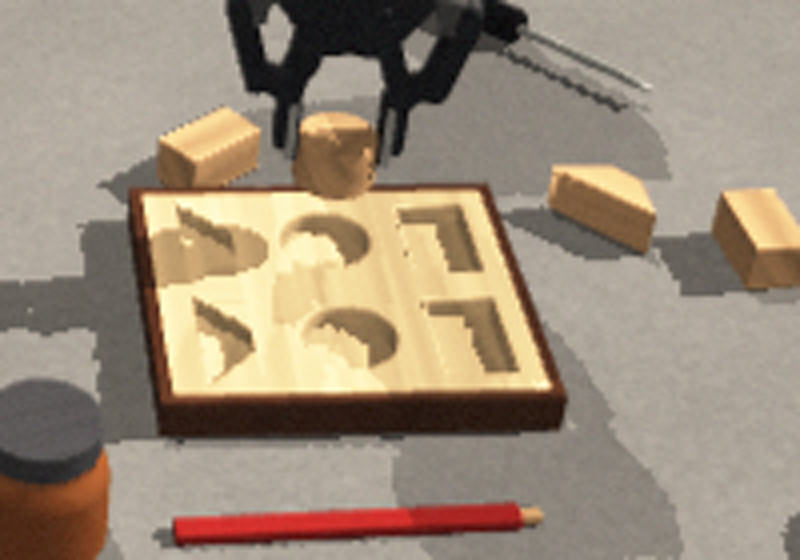

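```bash
python3 -m jog '[[[0,0,0,-2,0,25,0],[0,0,0,0,0,20,0],[0,0,0,0,0,6,0],[0,0,0,0,0,3,0],[0,0,0,0,0,1,0],[0,0,0,0,0,0,0],[0,0,0,0,0,0,0],[0,0,0,0,0,0,0]]]'; python3 -c "
from s import *
d=grab('wrist');save(d,'d5',None,1)
rel([.5504,.1985,.0438],90)"
```

```text
time: 5.7
tcp_pos: [0.552, 0.1984, 0.0438]
eef_rot: [0.005, 3.14, 0.001]
ft_force: [1.0, 0.5, 0.6]
grip_width: 0.0435
t5.75 tcp [0.552  0.1985 0.0438] x [-1.     0.004 -0.001] y [0.004 1.    0.   ] z [ 0.001  0.    -1.   ] q [ 0.3   0.31  1.97  0.    0.87 -1.26] F [0.8 0.2 1.2] w 0.0436
q6 -72.5
shift [1.6 0.  0. ] rz -0.2 tilt [0.03 0.07 0.  ]
```

View pics/d5.png

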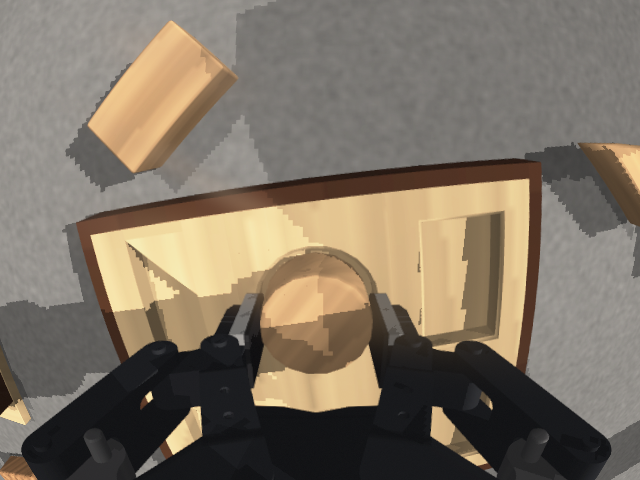

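```bash
python3 -m jog '[[[0,0,0,0,0,0,1],[0,0,0,0,0,0,1],[0,0,0,0,0,0,1],[0,0,0,0,0,0,1],[0,0,0,0,0,-40,1],[0,0,0,0,0,-40,1],[0,0,0,30,0,-20,1],[0,0,0,30,-30,0,1]]]'; python3 -c "
from s import *
d=grab('wrist');save(d,'d6',None,1.25)
rel([.461,.134,.15],48)"
```

```text
time: 6.55
tcp_pos: [0.4949, 0.171, 0.1482]
eef_rot: [0.002, 3.132, 0.006]
ft_force: [0.6, -0.4, 0.8]
grip_width: 0.0857
t6.60 tcp [0.4859 0.1652 0.1436] x [-1.     0.002  0.004] y [ 0.002  1.    -0.003] z [-0.004 -0.003 -1.   ] q [ 0.28  0.06  2.05 -0.    1.04 -1.29] F [-6.8 -3.5 -2. ] w 0.0852
q6 -73.8
shift [ 24.9 -31.2  -6.2] rz 41.9 tilt [-0.18 -0.22 -0.  ]
```

View pics/d6.png

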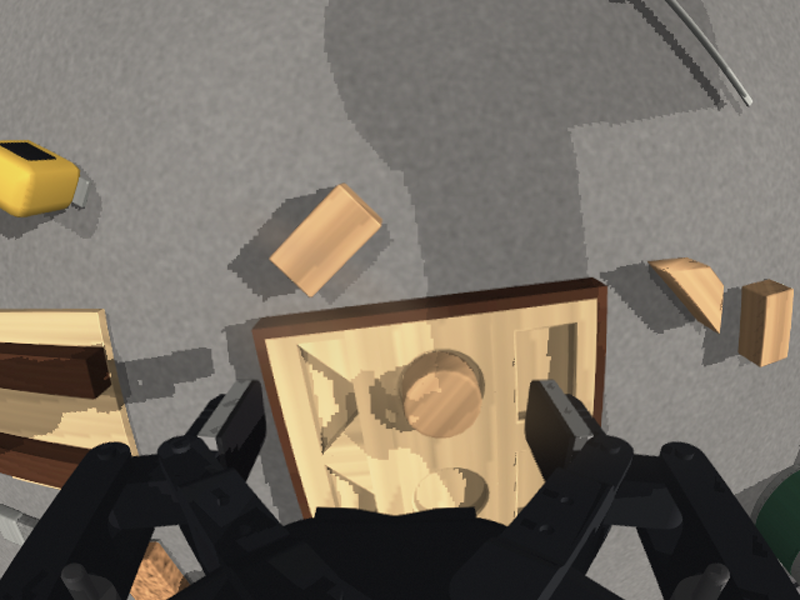

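```bash
python3 -m jog '[[[0,0,0,20,-30,0,0.6],[0,0,8.4,0,0,0,0.6],[0,0,8.4,0,0,0,0.6],[0,0,8.4,0,0,0,0.6],[0,0,8.4,0,0,0,0.6],[0,0,8.4,0,0,0,0.6],[0,0,0,0,0,0,0.6],[0,0,0,0,0,0,0.6]]]'; python3 -c "
from s import *
d=grab('wrist');save(d,'d7',None,1.25)
import pickle;pickle.dump(d,open('d7.pkl','wb'))
rel([.461,.134,.034],48)"
```

```text
time: 7.4
tcp_pos: [0.4711, 0.1384, 0.1431]
eef_rot: [-1.126, -2.932, 0.0]
ft_force: [-0.2, 0.2, 0.6]
grip_width: 0.0516
t7.45 tcp [0.4711 0.1384 0.1431] x [-0.743  0.67   0.   ] y [ 0.67   0.743 -0.   ] z [-0. -0. -1.] q [ 0.24  0.01  2.1  -0.    1.03 -0.6 ] F [ 0.2 -0.7  0.3] w 0.0515
q6 -34.5
shift [  4.5 -10.  109.1] rz -0.0 tilt [-0.02 -0.01  0.  ]
```

View pics/d7.png

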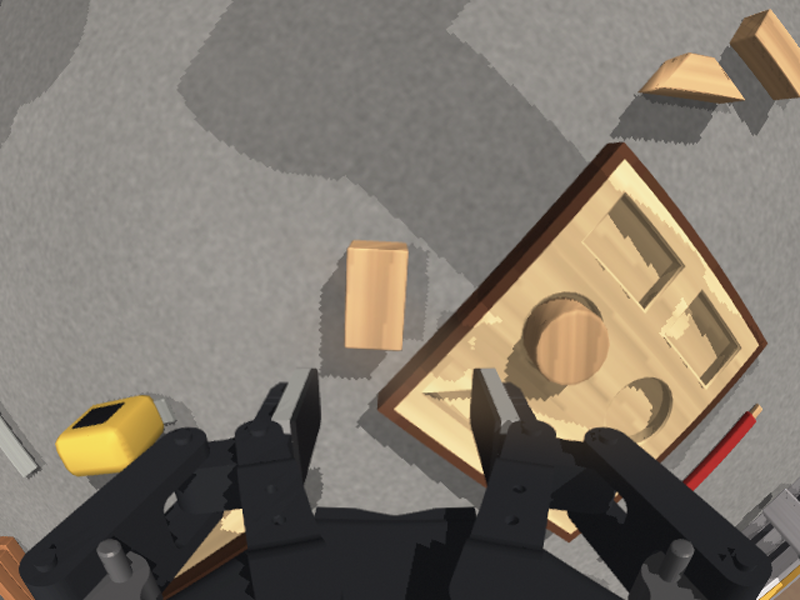

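```bash
python3 -c "
from s import *
import pickle
d=pickle.load(open('d7.pkl','rb'))
P=cast(d,np.array([(347,248),(407,250),(402,350),(346,346)])/1.25,.03);print(P.mean(0),[np.degrees(np.arctan2(*(P[i]-P[i-1])[1::-1])) for i in range(4)])
s,R=st(); print(R.T@(P.mean(0)-s['tcp_pos'])*1e3)"
```

```text
[0.46112967 0.13485007 0.03      ] [np.float64(135.88972266557371), np.float64(45.96253470129002), np.float64(-44.351543731113786), np.float64(-136.1434034542833)]
t7.45 tcp [0.4711 0.1384 0.1431] x [-0.743  0.67   0.   ] y [ 0.67   0.743 -0.   ] z [-0. -0. -1.] q [ 0.24  0.01  2.1  -0.    1.03 -0.6 ] F [ 0.2 -0.7  0.3] w 0.0515
[  5.00655281  -9.27586042 113.11045555]
```

```bash
python3 -m jog '[[[0,0,2,4.5,-10.5,40,0.6],[0,0,0,0,0,40,0.6],[0,0,0,0,0,25,0.6],[0,0,0,0,0,5,0.6],[0,0,0,0,0,0,0],[0,0,0,0,0,0,0],[0,0,0,0,0,0,0],[0,0,0,0,0,0,0]]]'; python3 -c "
from s import *
d=grab('wrist');save(d,'d8',None,1)
rel([.461,.134,.13],97.4)"
```

```text
time: 8.25
tcp_pos: [0.4622, 0.1341, 0.0348]
eef_rot: [1.181, 2.909, 0.003]
ft_force: [0.6, 0.6, -0.8]
grip_width: 0.0305
t8.30 tcp [0.4619 0.134  0.0345] x [-0.717  0.697 -0.001] y [0.697 0.717 0.002] z [ 0.003  0.001 -1.   ] q [ 0.23  0.15  2.2  -0.    0.8  -0.57] F [0.9 0.5 0.4] w 0.0303
q6 -32.6
shift [  0.5  -0.4 -95.5] rz -51.6 tilt [0.12 0.08 0.  ]
```

View pics/d8.png

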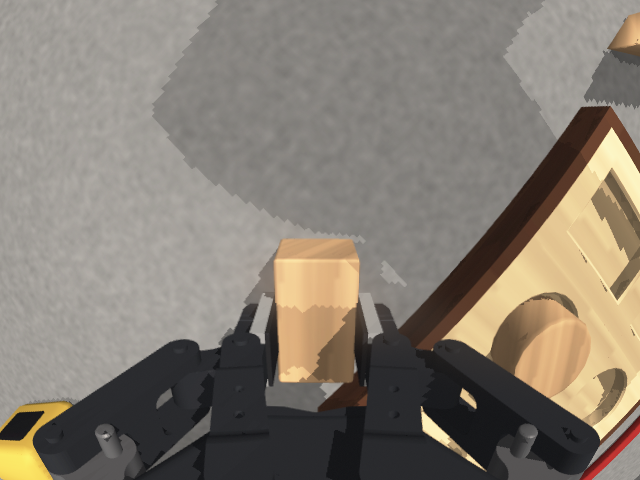

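```bash
python3 -c "
from s import *
d=grab('wrist');s,R=st();print(R.T@(cast(d,[(317,320)],.03)[0]-s['tcp_pos'])*1e3)"
python3 -m jog '[[[0,0,0,0,0,-45,0],[0,0,-8.5,0,0,-45,0],[0,0,-8.5,0,0,0,0],[0,0,-8.5,0,0,0,0],[0,0,-8.5,0,0,0,0],[0,0,-8.5,0,0,0,0],[0,0,-8.5,0,0,0,0],[0,0,-0.6,0,0,0,0]]]'; python3 -c "
from s import *
rel([.5419,.264,.10],97.4)"
```

```text
t8.35 tcp [0.4616 0.1339 0.0343] x [-0.717  0.697 -0.001] y [0.697 0.717 0.002] z [ 0.002  0.    -1.   ] q [ 0.23  0.15  2.2  -0.    0.8  -0.57] F [-0.2  0.1 -0.5] w 0.0303
[3.22122623 1.77460333 4.28328759]
time: 9.15
tcp_pos: [0.4609, 0.1337, 0.1236]
eef_rot: [-0.204, 3.134, 0.0]
ft_force: [0.4, 0.1, -0.4]
grip_width: 0.0307
t9.15 tcp [0.4609 0.1337 0.1236] x [-0.992 -0.13  -0.001] y [-0.13   0.992  0.   ] z [ 0.001  0.    -1.   ] q [ 0.23  0.01  2.14  0.    0.99 -1.47] F [ 0.4  0.1 -0.4] w 0.0307
q6 -84.2
shift [-97.2 118.6  23.7] rz 0.1 tilt [ 0.    0.03 -0.  ]
```

```bash
python3 -m jog '[[[0,0,0,-33,40,0,0],[0,0,0,-33,40,0,0],[0,0,0,-33,39,0,0],[0,0,0,-1,0,10,0],[0,0,0,0,0,14,0],[0,0,0,0,0,0,0],[0,0,0,0,0,0,0],[0,0,0,0,0,0,0]]]'; python3 -c "
from s import *
d=grab('wrist');save(d,'d9',None,1.25)
rel([.5419,.264,.0455],97.4)"
```

```text
time: 9.95
tcp_pos: [0.5416, 0.2595, 0.0994]
eef_rot: [0.2, -3.135, 0.0]
ft_force: [0.3, -0.5, -0.8]
grip_width: 0.0307
t10.00 tcp [0.542  0.2597 0.0998] x [-0.992 -0.127 -0.   ] y [-0.127  0.992  0.   ] z [ 0.  0. -1.] q [ 0.41  0.26  1.9  -0.    0.98 -1.29] F [-0.6 -0.1 -0.7] w 0.0304
q6 -74.1
shift [-0.4  4.2 54.3] rz -0.1 tilt [ 0.    0.03 -0.  ]
```

View pics/d9.png

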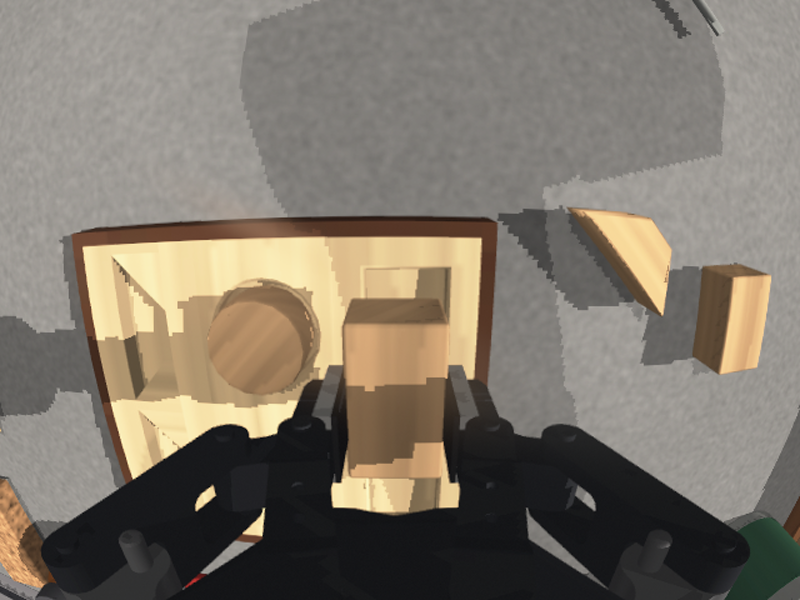

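```bash
python3 -c "
from s import *
d=grab('wrist');s,R=st()
for z,p in((.023,[(362,269),(450,267)]),(.0955,[(345,322),(447,322),(443,478),(344,472)])): print((cast(d,np.array(p)/1.25,z)-s['tcp_pos'])@R*1e3)"
```

```text
t10.05 tcp [0.5422 0.2599 0.1   ] x [-0.992 -0.128 -0.001] y [-0.128  0.992  0.   ] z [ 0.001  0.    -1.   ] q [ 0.41  0.26  1.9  -0.    0.98 -1.29] F [-0.3 -0.  -0.2] w 0.0307
[[ 28.99141228 -14.16978313  76.97023473]
 [ 30.00308521  24.62209001  76.9784524 ]]
[[ 28.48760715 -14.12470349   4.47069031]
 [ 28.53286204  15.50546996   4.47766003]
 [-27.65828336  16.81967361   4.53148757]
 [-25.13274181 -16.74489307   4.52113825]]
```

```bash
python3 -m jog '[[[0,0,0,-2.6,4,20,0],[0,0,0,0,0,16,0],[0,0,0,0,0,10,0],[0,0,0,0,0,5,0],[0,0,0,0,0,3,0],[0,0,0,0,0,0,0],[0,0,0,0,0,0,0],[0,0,0,0,0,0,0]]]'; python3 -c "
from s import *
d=grab('wrist');save(d,'d10',None,1)
rel([.5419,.264,.0455],97.4)"
```

```text
time: 10.85
tcp_pos: [0.5446, 0.265, 0.0457]
eef_rot: [-0.203, 3.134, 0.001]
ft_force: [-1.1, -0.2, -0.9]
grip_width: 0.0304
t10.90 tcp [0.5445 0.265  0.0456] x [-0.992 -0.129 -0.001] y [-0.129  0.992  0.   ] z [ 0.001  0.    -1.   ] q [ 0.41  0.34  1.92  0.    0.88 -1.29] F [-0.3  0.5  0.4] w 0.03
q6 -73.8
shift [ 2.7 -0.6  0.1] rz -0.0 tilt [0.01 0.04 0.  ]
```

View pics/d10.png

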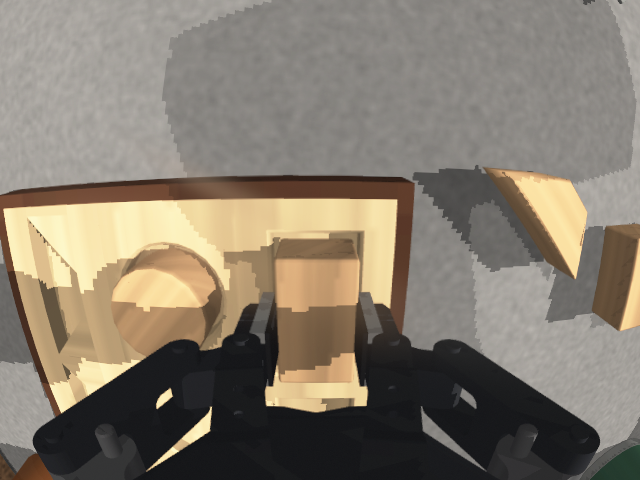

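```bash
python3 -m jog '[[[0,0,0,0,0,0,0.7],[0,0,0,0,0,0,0.7],[0,0,0,0,0,0,0.7],[0,0,0,0,0,-40,0.7],[0,0,0,0,0,-40,0.7],[0,0,0,2,47,0,0.7],[0,0,0,2,47,0,0.7],[0,0,0,2,47,0,0.7]]]'; python3 -m jog '[[[0,0,0,1,47,0,0.7],[0,0,-4,0,0,0,0.7],[0,0,0,0,0,0,0.7],[0,0,0,0,0,0,0.7],[0,0,0,0,0,0,0.7],[0,0,0,0,0,0,0.7],[0,0,0,0,0,0,0.7],[0,0,0,0,0,0,0.7]]]'; python3 -c "
from s import *
d=grab('wrist');save(d,'d11',None,1.25)
rel([.5135,.450,.034],101)"
```

```text
time: 11.7
tcp_pos: [0.5203, 0.4052, 0.1263]
eef_rot: [-0.2, 3.134, 0.001]
ft_force: [0.6, -0.0, -0.5]
grip_width: 0.0597
time: 12.5
tcp_pos: [0.5133, 0.4498, 0.1254]
eef_rot: [-0.31, 3.126, 0.0]
ft_force: [-0.5, 0.7, -0.4]
grip_width: 0.0592
t12.55 tcp [0.5133 0.4499 0.1254] x [-0.98  -0.197 -0.   ] y [-0.197  0.98   0.   ] z [ 0.  0. -1.] q [ 0.68  0.37  1.7   0.    1.07 -1.09] F [0.8 0.6 0.3] w 0.0599
q6 -62.2
shift [-0.2  0.  91.4] rz 0.3 tilt [0.   0.01 0.  ]
```

View pics/d11.png

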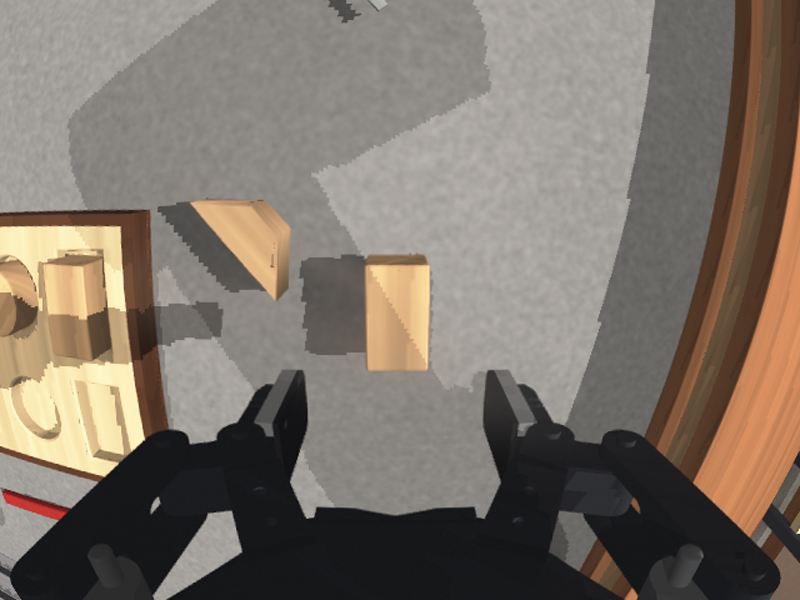

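```bash
python3 -c "
from s import *
d=grab('wrist');s,R=st()
print((cast(d,np.array([(366,264),(429,264),(428,371),(366,369)])/1.25,.03)-s['tcp_pos'])@R*1e3)"
```

```text
t12.60 tcp [0.5132 0.4501 0.1254] x [-0.98  -0.197 -0.   ] y [-0.197  0.98   0.   ] z [ 0.  0. -1.] q [ 0.68  0.37  1.7   0.    1.07 -1.09] F [ 0.3 -0.2  0.1] w 0.0597
[[ 27.14774038 -13.55343043  95.36375772]
 [ 27.20321441  16.69227317  95.36520534]
 [-28.80916389  17.48616512  95.36821075]
 [-27.71076205 -14.49549892  95.36661875]]
```

```bash
python3 -m jog '[[[0,0,0,-0.5,0,45,0.7],[0,0,0,0,0,35,0.7],[0,0,0,0,0,10,0.7],[0,0,0,0,0,1,0.7],[0,0,0,0,0,0,0],[0,0,0,0,0,0,0],[0,0,0,0,0,0,0],[0,0,0,0,0,0,0]]]'; python3 -c "
from s import *
d=grab('wrist');save(d,'d12',None,1)
rel([.6271,.275,.10],97.4)"
```

```text
time: 13.4
tcp_pos: [0.5152, 0.4519, 0.0372]
eef_rot: [-0.312, 3.122, 0.004]
ft_force: [-0.9, 1.3, 6.1]
grip_width: 0.0304
t13.45 tcp [0.5152 0.4519 0.0372] x [-0.98  -0.198 -0.004] y [-0.198  0.98   0.002] z [ 0.004  0.003 -1.   ] q [ 0.68  0.47  1.75 -0.    0.92 -1.09] F [0.8 1.1 6.1] w 0.0306
q6 -62.2
shift [ -75.  -195.4  -62.9] rz 4.0 tilt [0.13 0.25 0.  ]
```

View pics/d12.png

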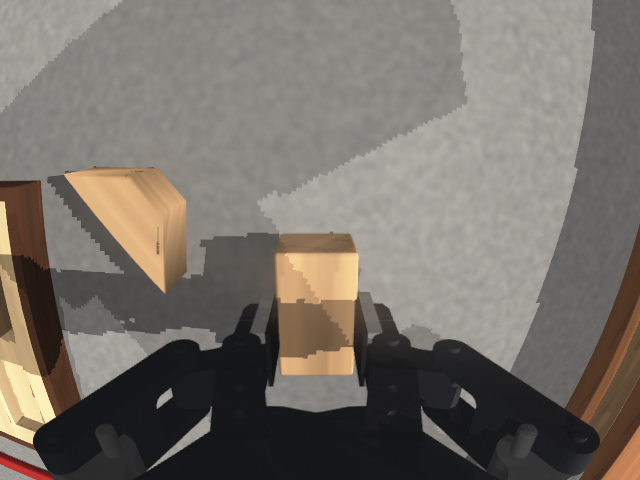

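```bash
python3 -c "
from s import *
d=grab('wrist');s,R=st()
print((cast(d,np.array([(277,253),(358,252),(354,374),(280,375)]),.03)-s['tcp_pos'])@R*1e3)"
python3 -m jog '[[[0,0,0,0,0,-45,0],[0,0,0,-15,-39,-18,0],[0,0,0,-15,-39,0,0],[0,0,0,-15,-39,0,0],[0,0,0,-15,-39,0,0],[0,0,0,-15,-39,0,0],[0,0,4,0,0,0,0],[0,0,0,0,0,0,0]]]'; python3 -c "
from s import *
d=grab('wrist');save(d,'d13',None,1.25)
rel([.6271,.275,.0482],97.4)"
```

```text
t13.50 tcp [0.5152 0.4519 0.0372] x [-0.98  -0.198 -0.004] y [-0.198  0.98   0.002] z [ 0.004  0.003 -1.   ] q [ 0.68  0.47  1.75 -0.    0.92 -1.09] F [0.7 0.2 7. ] w 0.0301
[[ 29.04101256 -13.88511487   6.99852227]
 [ 29.46099201  16.0444042    7.06463892]
 [-25.67611583  16.93784497   7.30590864]
 [-26.20920952 -14.84890759   7.23606695]]
time: 14.3
tcp_pos: [0.6264, 0.2727, 0.0977]
eef_rot: [-0.198, 3.135, 0.0]
ft_force: [0.6, -0.2, -0.8]
grip_width: 0.031
t14.35 tcp [0.6258 0.2736 0.0976] x [-0.992 -0.129 -0.   ] y [-0.129  0.992  0.   ] z [ 0.  0. -1.] q [ 0.38  0.4   1.72  0.    1.02 -1.32] F [-0.2 -0.5 -0.5] w 0.0308
q6 -75.9
shift [-1.5  1.2 49.4] rz -0.0 tilt [ 0.02  0.01 -0.  ]
```

View pics/d13.png

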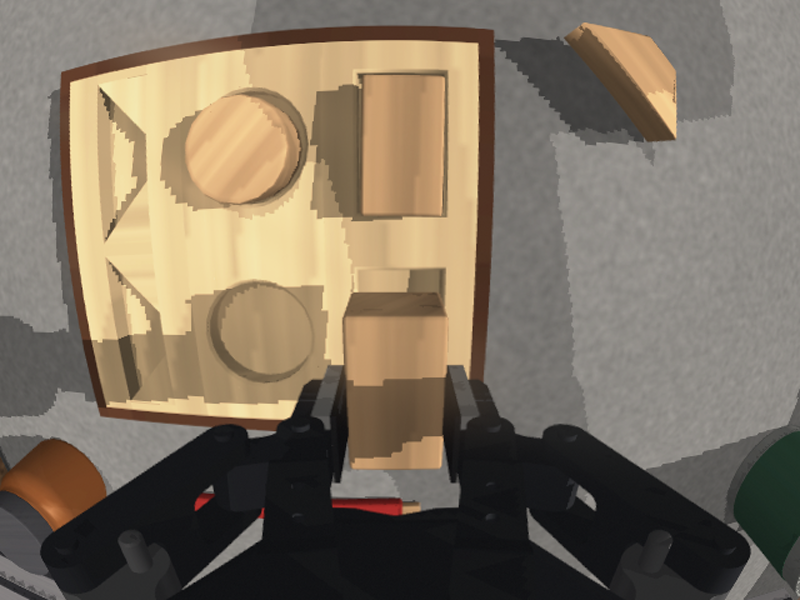

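```bash
python3 -c "
from s import *
d=grab('wrist');s,R=st()
for z,p in((.023,[(357,270),(445,268)]),(.0905,[(344,317),(446,317),(443,468),(344,465)])): print((cast(d,np.array(p)/1.25,z)-s['tcp_pos'])@R*1e3)"
```

```text
t14.40 tcp [0.6254 0.2743 0.0975] x [-0.992 -0.13  -0.   ] y [-0.13   0.992  0.   ] z [ 0.  0. -1.] q [ 0.38  0.4   1.72  0.    1.02 -1.32] F [ 0.1  0.4 -0.6] w 0.031
[[ 28.41706897 -16.69770965  74.49125884]
 [ 29.34926404  21.68170302  74.50327441]]
[[ 28.55741989 -15.2002168    6.99171869]
 [ 28.56825791  14.98359067   7.00120692]
 [-25.99393875  16.38259134   7.00455384]
 [-24.73812663 -17.52663156   6.99382697]]
```

```bash
python3 -m jog '[[[0,0,0,-2.5,1.2,20,0],[0,0,0,0,0,16,0],[0,0,0,0,0,8,0],[0,0,0,0,0,4,0],[0,0,0,0,0,1.5,0],[0,0,0,0,0,0,0],[0,0,0,0,0,0,0],[0,0,0,0,0,0,0]]]'; python3 -c "
from s import *
d=grab('wrist');save(d,'d14',None,1)
rel([.6271,.275,.0482],97.4)"
```

```text
time: 15.2
tcp_pos: [0.6277, 0.276, 0.0483]
eef_rot: [0.203, -3.135, -0.0]
ft_force: [-2.2, -0.1, 3.8]
grip_width: 0.03
t15.25 tcp [0.6278 0.276  0.0482] x [-0.992 -0.129  0.   ] y [-0.129  0.992  0.   ] z [-0.  0. -1.] q [ 0.38  0.46  1.74  0.    0.94 -1.32] F [-2.1  1.   4.5] w 0.0305
q6 -75.8
shift [ 0.8 -0.9  0. ] rz 0.0 tilt [ 0.02 -0.    0.  ]
```

View pics/d14.png

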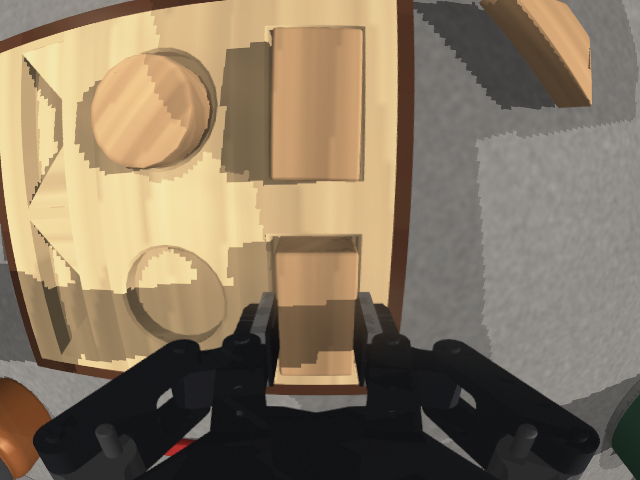

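```bash
python3 -m jog '[[[0,0,0,0,0,0,0.7],[0,0,0,0,0,0,0.7],[0,0,0,0,0,0,0.7],[0,0,0,0,0,-40,0.7],[0,0,0,0,0,-40,0.7],[0,0,0,43,37,0,0.6],[0,0,0,43,37,0,0.6],[0,0,0,43,36,0,0.6]]]'; python3 -m jog '[[[0,0,-8.5,0,0,0,0.6],[0,0,-8.5,0,0,0,0.6],[0,0,-8.5,0,0,0,0.6],[0,0,-8.5,0,0,0,0.6],[0,0,-8.5,0,0,0,0.6],[0,0,0,0,0,0,0.6],[0,0,0,0,0,0,0.6],[0,0,0,0,0,0,0.6]]]'; python3 -c "
from s import *
d=grab('wrist');save(d,'e1',None,1.25)
rel([.486,.369,.034],140)"
```

```text
time: 16.05
tcp_pos: [0.5015, 0.358, 0.1283]
eef_rot: [-0.2, 3.134, 0.001]
ft_force: [0.6, 0.8, 0.1]
grip_width: 0.0512
time: 16.85
tcp_pos: [0.5022, 0.3574, 0.1277]
eef_rot: [1.321, -2.85, 0.0]
ft_force: [0.2, -0.3, -0.5]
grip_width: 0.0514
t16.90 tcp [0.5022 0.3574 0.1277] x [-0.646 -0.764  0.   ] y [-0.764  0.646  0.   ] z [-0. -0. -1.] q [ 0.58  0.26  1.85 -0.    1.03 -1.86] F [0.2 0.4 0.4] w 0.0512
q6 -106.7
shift [ 1.6 19.9 93.7] rz -0.2 tilt [ 0. -0.  0.]
```

View pics/e1.png

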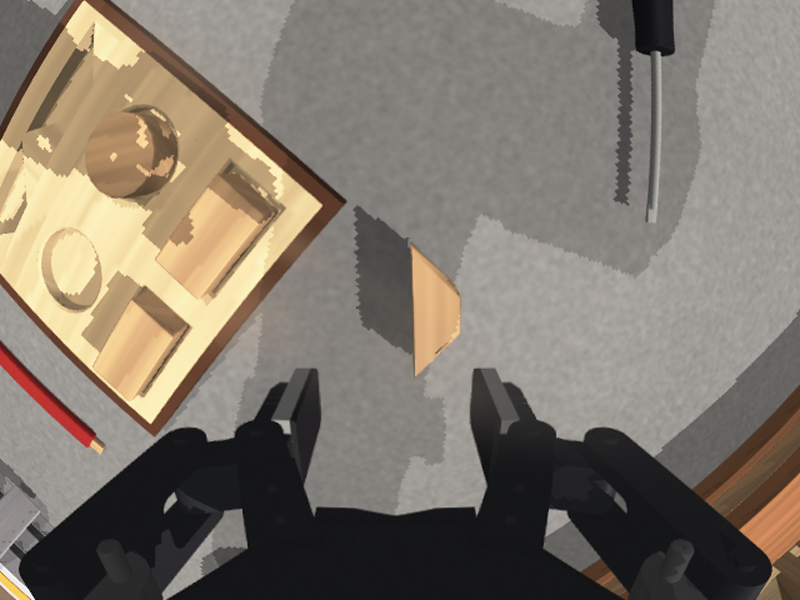

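```bash
python3 -c "
from s import *
d=grab('wrist');s,R=st()
print((cast(d,np.array([(412,244),(415,377),(460,289),(460,322)])/1.25,.03)-s['tcp_pos'])@R*1e3)"
```

```text
t16.95 tcp [0.5022 0.3574 0.1277] x [-0.645 -0.764  0.   ] y [-0.764  0.645 -0.   ] z [-0. -0. -1.] q [ 0.58  0.26  1.85 -0.    1.03 -1.86] F [-0.3  0.4  0.6] w 0.0508
[[ 36.59982757   7.95312698  97.74618965]
 [-33.1866768   10.34956617  97.74586039]
 [ 14.35760909  31.92595623  97.74599915]
 [ -2.80683862  32.62598716  97.74591776]]
```

```bash
python3 -m jog '[[[0,0,0,2,19.5,40,0.6],[0,0,-2,0,0,35,0.6],[0,0,0,0,0,17,0.6],[0,0,0,0,0,2,0.6],[0,0,0,0,0,0,0],[0,0,0,0,0,0,0],[0,0,0,0,0,0,0],[0,0,0,0,0,0,0]]]'; python3 -c "
from s import *
d=grab('wrist');save(d,'e2',None,1)
rel([.5589,.133,.12],97.4)"
```

```text
time: 17.75
tcp_pos: [0.4873, 0.3693, 0.0356]
eef_rot: [-1.373, 2.822, 0.001]
ft_force: [-0.1, 0.4, 4.1]
grip_width: 0.0223
t17.80 tcp [0.4873 0.3693 0.0356] x [-0.617 -0.787 -0.003] y [-0.787  0.617 -0.001] z [ 0.003  0.002 -1.   ] q [ 0.61  0.36  1.92 -0.    0.86 -1.87] F [-0.1 -1.   5. ] w 0.0223
q6 -107.1
shift [ 141.4 -202.3  -84.7] rz 44.5 tilt [-0.06  0.18 -0.  ]
```

View pics/e2.png

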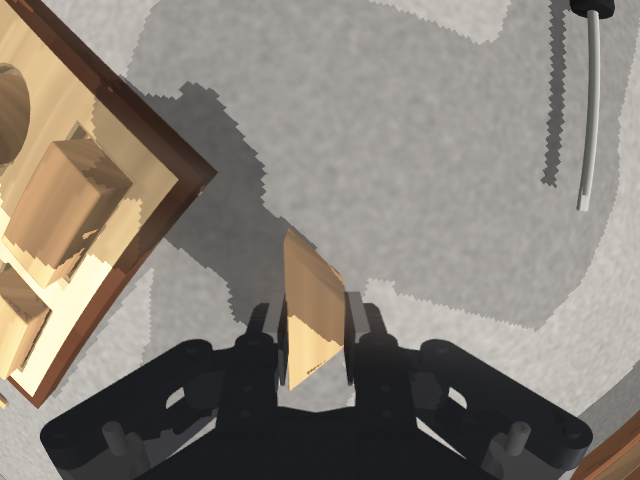

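```bash
python3 -c "
from s import *
d=grab('wrist');s,R=st()
print((cast(d,np.array([(285,228),(290,390),(343,275),(345,342)]),.03)-s['tcp_pos'])@R*1e3)"
python3 -m jog '[[[0,0,0,0,0,-43,0],[0,0,0,0,0,-42,0],[0,0,0,28,-40,0,0],[0,0,0,28,-40,0,0],[0,0,0,28,-40,0,0],[0,0,0,28,-40,0,0],[0,0,0,29,-42,0,0],[0,0,8.5,0,0,0,0]]]'
python3 -m jog '[[[0,0,8.5,0,0,0,0],[0,0,8.5,0,0,0,0],[0,0,8.5,0,0,0,0],[0,0,8.5,0,0,0,0],[0,0,2,0,0,0,0],[0,0,0,0,0,0,0],[0,0,0,0,0,0,0],[0,0,0,0,0,0,0]]]'; python3 -c "
from s import *
d=grab('wrist');save(d,'e3',None,1.25)
rel([.5589,.133,.0466],97.4)"
```

```text
t17.85 tcp [0.4873 0.3693 0.0356] x [-0.617 -0.787 -0.003] y [-0.787  0.617 -0.001] z [ 0.003  0.002 -1.   ] q [ 0.61  0.36  1.92 -0.    0.86 -1.87] F [ 0.8 -0.7  5.4] w 0.0226
[[ 38.9201701  -11.24872188   5.46719962]
 [-33.22624918 -11.35007829   5.69874444]
 [ 20.9891194    9.89758934   5.50313248]
 [ -8.11752843  11.58500897   5.59478211]]
time: 18.65
tcp_pos: [0.5591, 0.1284, 0.119]
eef_rot: [-1.151, 2.923, -0.003]
ft_force: [-0.6, 1.0, 1.3]
grip_width: 0.0221
time: 19.45
tcp_pos: [0.5575, 0.1339, 0.1188]
eef_rot: [0.204, -3.135, -0.0]
ft_force: [0.7, 0.2, -0.7]
grip_width: 0.0221
t19.50 tcp [0.5575 0.1339 0.1188] x [-0.992 -0.129  0.   ] y [-0.129  0.992  0.   ] z [-0.  0. -1.] q [ 0.19  0.19  1.95  0.    1.   -1.51] F [ 0.1  0.  -0.4] w 0.0224
q6 -86.4
shift [-1.2 -1.1 72.2] rz 0.0 tilt [ 0. -0. -0.]
```

View pics/e3.png

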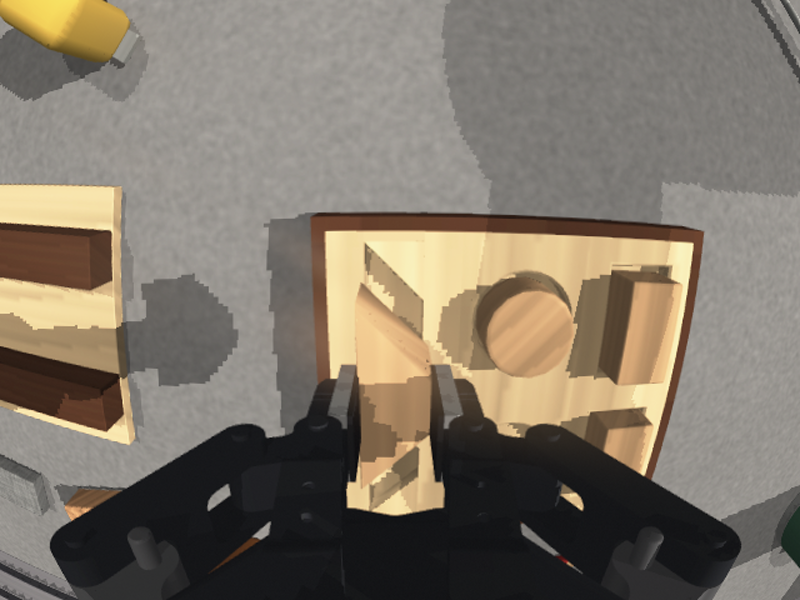

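```bash
python3 -c "
from s import *
d=grab('wrist');s,R=st()
for z,p in((.023,[(365,242),(366,506),(422,300),(423,333)]),(.1132,[(358,283),(360,484),(430,345),(430,440)])): print((cast(d,np.array(p)/1.25,z)-s['tcp_pos'])@R*1e3)
save(d,'e4',(260,180,380,420),2.5)"
```

```text
t19.55 tcp [0.5575 0.1339 0.1187] x [-0.992 -0.129  0.   ] y [-0.129  0.992 -0.   ] z [-0. -0. -1.] q [ 0.19  0.19  1.95 -0.    1.   -1.51] F [-0.1  0.5  0.3] w 0.0223
[[  37.8438499   -13.72525972   95.73767282]
 [-120.59662288  -16.77035717   95.72094044]
 [   9.20242108   13.84763285   95.73413984]
 [  -7.97655811   14.6779241    95.73230466]]
[[ 39.52765163  -9.99860884   5.53778336]
 [-31.55540661 -11.40105001   5.53027716]
 [ 20.60095599  11.04057101   5.53539777]
 [-12.93062611  12.11183288   5.53182561]]
```

View pics/e4.png

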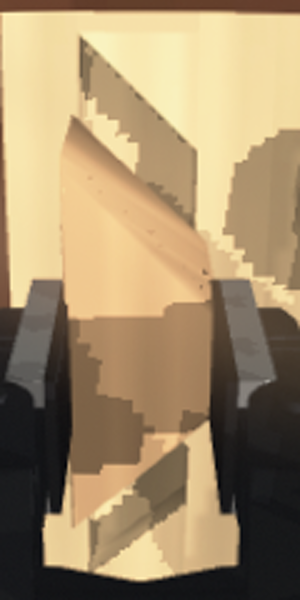

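```bash
python3 -c "
from s import *
d=grab('wrist');s,R=st()
for z,p in((.023,[(80,35),(90,575),(195,148),(187,443)]),(.1132,[(70,115),(75,528),(210,232),(208,420)])): print((cast(d,np.array(p)/2.5+[260,180],z)-s['tcp_pos'])@R*1e3)"
```

```text
t19.60 tcp [0.5576 0.1339 0.1188] x [-0.992 -0.129 -0.   ] y [-0.129  0.992  0.   ] z [ 0.  0. -1.] q [ 0.19  0.19  1.95  0.    1.   -1.51] F [ 0.  -0.3 -0.5] w 0.022
[[  37.69722615  -13.78349607   95.81217831]
 [-125.86757615  -14.53657777   95.81766794]
 [   9.81380164   14.02205072   95.81355573]
 [ -75.63023052   13.83782712   95.81642675]]
[[ 39.75471817  -9.47120517   5.61217722]
 [-33.70279165 -10.65813553   5.61462921]
 [ 21.96424999  10.94902983   5.61309841]
 [-10.86287078  11.6571962    5.61421375]]
```

```bash
python3 -m jog '[[[0,0,0,-1.6,-1.1,35,0],[0,0,0,0,0,20,0],[0,0,0,0,0,9,0],[0,0,0,0,0,5,0],[0,0,0,0,0,3,0],[0,0,0,0,0,0,0],[0,0,0,0,0,0,0],[0,0,0,0,0,0,0]]]'; python3 -c "
from s import *
d=grab('wrist');save(d,'e5',(160,120,480,420),2)
rel([.5589,.133,.0466],97.4)"
```

```text
time: 20.4
tcp_pos: [0.5601, 0.1332, 0.0478]
eef_rot: [-0.203, 3.133, 0.0]
ft_force: [-0.3, -0.5, -0.4]
grip_width: 0.0224
t20.45 tcp [0.56   0.1331 0.0477] x [-0.992 -0.129 -0.002] y [-0.129  0.992  0.   ] z [ 0.002  0.    -1.   ] q [ 0.19  0.28  1.99 -0.    0.87 -1.51] F [ 0.4 -0.1  0.2] w 0.0224
q6 -86.5
shift [1.1 0.  1.1] rz -0.0 tilt [ 0.01  0.09 -0.  ]
```

View pics/e5.png

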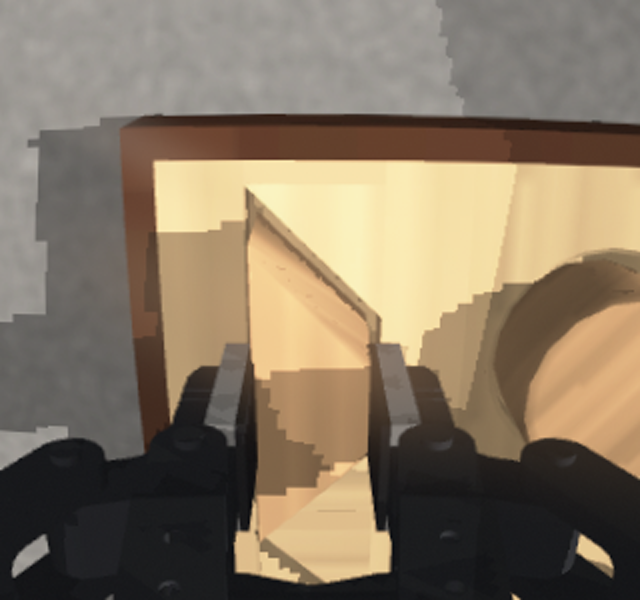

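```bash
python3 -m jog '[[[0,0,0,0,0,1,0],[0,0,0,0,0,0,0.6],[0,0,0,0,0,0,0.6],[0,0,0,0,0,0,0.6],[0,0,0,0,0,-40,0.6],[0,0,0,0,0,-45,0.6],[0,0,0,0,-20,-45,0.6],[0,0,0,0,-45,0,0.6]]]'; python3 -c "
from s import *
d=grab('wrist');save(d,'e6',None,1.25)
rel([.5235,-.3164,.15],61)"
```

```text
time: 21.25
tcp_pos: [0.5728, 0.0707, 0.1841]
eef_rot: [-0.208, 3.12, 0.002]
ft_force: [0.6, 0.9, 0.5]
grip_width: 0.0511
t21.30 tcp [0.5718 0.0628 0.1809] x [-0.992 -0.13  -0.009] y [-0.13   0.992 -0.006] z [ 0.01  -0.004 -1.   ] q [ 0.07  0.12  1.9  -0.01  1.11 -1.63] F [ 0.3 -3.7 -0.5] w 0.0513
q6 -93.4
shift [  97.4 -369.6   32.1] rz 36.5 tilt [-0.32  0.54 -0.  ]
```

View pics/e6.png

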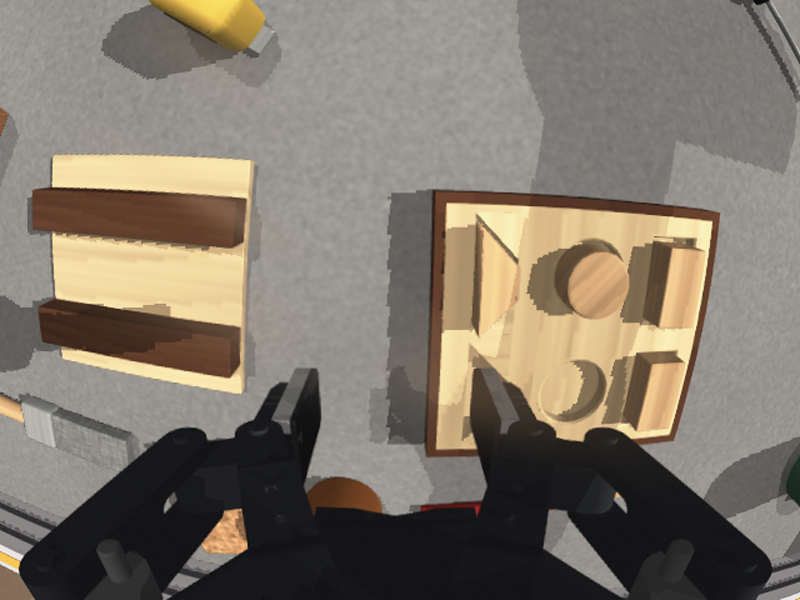

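```bash
python3 -m jog '[[[0,0,0,8,-45,0,0.6],[0,0,0,8,-45,0,0.6],[0,0,0,8,-45,0,0.6],[0,0,0,8,-45,0,0.6],[0,0,0,9,-45,0,0.6],[0,0,0,9,-45,0,0.6],[0,0,0,9,-45,0,0.6],[0,0,0,9,-45,0,0.6]]]'; python3 -m jog '[[[0,0,8.5,0,0,0,0.6],[0,0,8.5,0,0,0,0.6],[0,0,8.5,0,0,0,0.6],[0,0,8.5,0,0,0,0.6],[0,0,2.5,0,0,0,0.6],[0,0,0,0,0,0,0.6],[0,0,0,0,0,0,0.6],[0,0,0,0,0,0,0.6]]]'; python3 -c "
from s import *
d=grab('wrist');save(d,'f1',None,1.25)
import pickle;pickle.dump(d,open('f1.pkl','wb'))
rel([.5235,-.3164,.12],61)"
```

```text
time: 22.1
tcp_pos: [0.5458, -0.2988, 0.1752]
eef_rot: [0.202, -3.134, -0.001]
ft_force: [1.0, 0.2, 1.0]
grip_width: 0.0512
time: 22.9
tcp_pos: [0.5465, -0.2971, 0.1755]
eef_rot: [-0.788, -3.041, -0.0]
ft_force: [0.3, -0.1, 0.4]
grip_width: 0.0511
t22.95 tcp [ 0.5465 -0.2971  0.1756] x [-0.874  0.486  0.   ] y [ 0.486  0.874 -0.   ] z [-0.  0. -1.] q [-0.54  0.22  1.8  -0.    1.12 -1.6 ] F [ 0.9 -1.1  0. ] w 0.051
q6 -91.8
shift [ 10.8 -28.   55.6] rz -0.1 tilt [-0.   -0.02  0.  ]
```

View pics/f1.png

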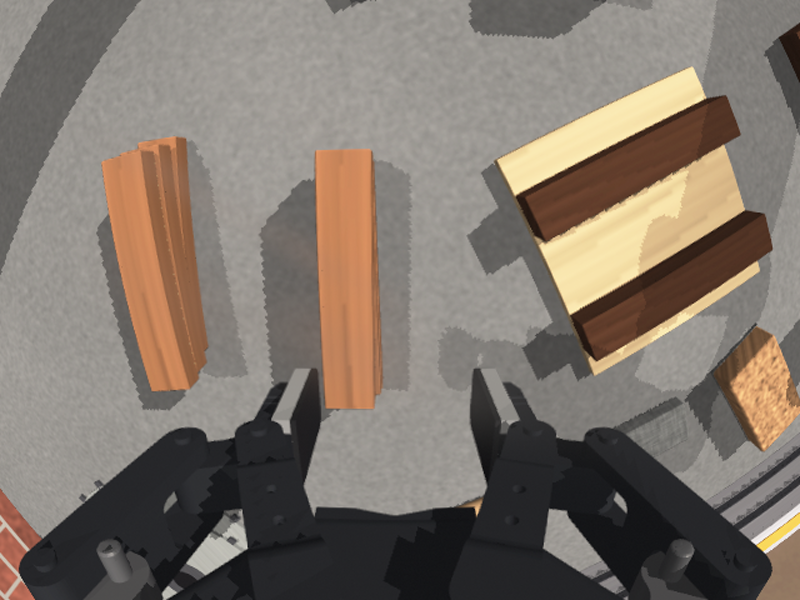

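```bash
python3 -c "
from s import *
import pickle
d=pickle.load(open('f1.pkl','rb'));s,R=st()
P=cast(d,np.array([(316,150),(372,150),(374,408),(323,408)])/1.25,.054)
print((P-s['tcp_pos'])@R*1e3,P.mean(0))
P=cast(d,np.array([(103,160),(141,150),(191,387),(151,390)])/1.25,.054);print(P.mean(0),[np.degrees(np.arctan2(*(P[i]-P[i-1])[1::-1])) for i in range(4)])
P=cast(d,np.array([(520,197),(725,97),(773,250),(598,359)])/1.25,.034);print(P,P.mean(0))
"
```

```text
t22.95 tcp [ 0.5465 -0.2971  0.1756] x [-0.874  0.486  0.   ] y [ 0.486  0.874 -0.   ] z [-0.  0. -1.] q [-0.54  0.22  1.8  -0.    1.12 -1.6 ] F [ 0.9 -1.1  0. ] w 0.051
[[ 84.00307328 -40.33697811 121.63655502]
 [ 83.34095145 -10.96491823 121.63567625]
 [-64.51452976 -11.32071869 121.58913378]
 [-65.09055074 -42.16670887 121.58965637]] [ 0.52552229 -0.31542981  0.054     ]
[ 0.4582312  -0.42050282  0.054     ] [np.float64(156.73237425677075), np.float64(66.35974379281024), np.float64(-22.190766768127876), np.float64(-111.5230014996543)]
[[ 0.53046374 -0.20423815  0.034     ]
 [ 0.53232789 -0.03464433  0.034     ]
 [ 0.65118351 -0.03244112  0.034     ]
 [ 0.65007807 -0.19954362  0.034     ]] [ 0.5910133 -0.1177168  0.034    ]
```

```bash
python3 -m jog '[[[0,0,0,9.5,-28,40,0.6],[0,0,0,0,0,45,0.6],[0,0,0,0,0,30,0.6],[0,0,0,0,0,7,0.6],[0,0,0,0,0,0,0],[0,0,0,0,0,0,0],[0,0,0,0,0,0,0],[0,0,0,0,0,0,0]]]'; python3 -c "
from s import *
d=grab('scene');save(d,'f2',(120,150,330,290),3.6)
d=grab('wrist');save(d,'f3')
rel([.591,-.163,.14],90)"
```

```text
time: 23.75
tcp_pos: [0.5261, -0.3178, 0.0559]
eef_rot: [0.788, 3.038, -0.002]
ft_force: [-0.2, -0.3, 0.1]
grip_width: 0.0287
t23.85 tcp [ 0.5255 -0.3175  0.0552] x [-0.874  0.486 -0.002] y [ 0.486  0.874 -0.   ] z [ 0.002 -0.001 -1.   ] q [-0.58  0.34  1.9  -0.    0.9  -1.65] F [-0.  -0.9 -0.9] w 0.0287
q6 -94.4
shift [ 17.7 166.8 -84.9] rz -29.1 tilt [-0.01  0.13  0.  ]
```

View pics/f2.png

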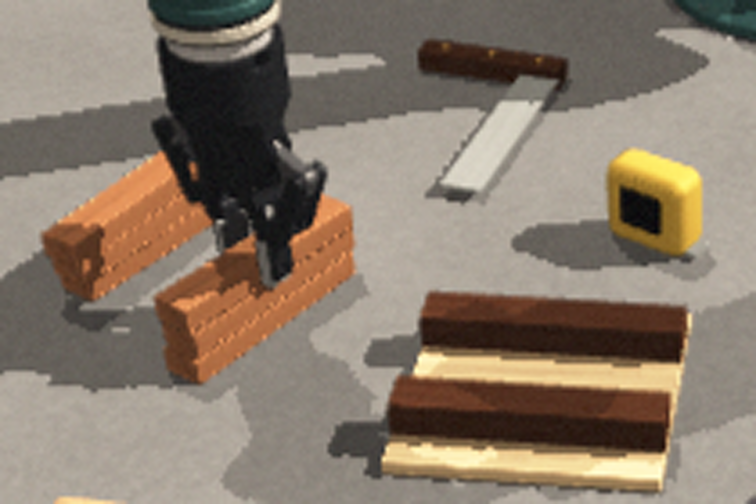

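View pics/f3.png

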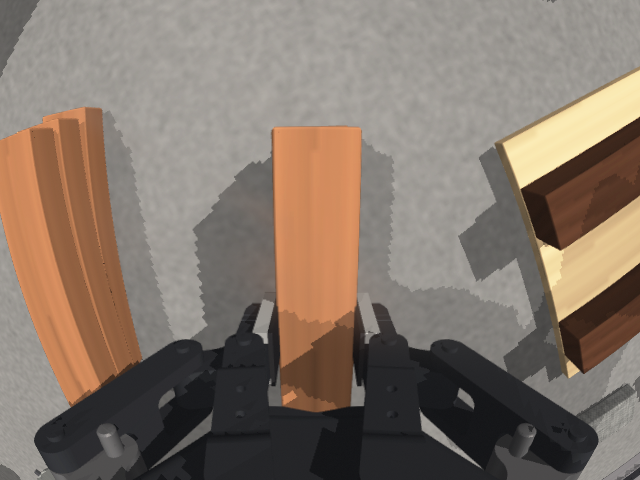

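```bash
python3 -m jog '[[[0,0,0,0,0,-45,0],[0,0,0,4.5,41.5,-30,0],[0,0,0,4.5,41.5,0,0],[0,0,0,4.5,41.5,0,0],[0,0,0,4.5,41.5,0,0],[0,0,-8.5,0,0,0,0],[0,0,-8.5,0,0,0,0],[0,0,-8.5,0,0,0,0]]]';python3 -m jog '[[[0,0,-3.6,0,0,0,0],[0,0,0,0,0,0,0],[0,0,0,0,0,0,0],[0,0,0,0,0,0,0],[0,0,0,0,0,0,0],[0,0,0,0,0,0,0],[0,0,0,0,0,0,0],[0,0,0,0,0,0,0]]]'; python3 -c "
from s import *
d=grab('wrist');save(d,'f4')
rel([.591,-.163,.0542],90)"
```

```text
time: 24.65
tcp_pos: [0.5897, -0.1636, 0.1285]
eef_rot: [0.087, 3.14, -0.001]
ft_force: [-0.0, -0.4, -0.2]
grip_width: 0.0288
time: 25.45
tcp_pos: [0.5892, -0.1644, 0.1279]
eef_rot: [-0.0, -3.142, 0.0]
ft_force: [0.7, 0.4, -1.2]
grip_width: 0.0285
t25.50 tcp [ 0.5893 -0.1643  0.1279] x [-1.  0.  0.] y [0. 1. 0.] z [-0.  0. -1.] q [-0.31  0.25  1.86  0.    1.03 -1.88] F [1.  0.4 0.1] w 0.0285
q6 -107.9
shift [-1.7  1.3 73.7] rz -0.0 tilt [ 0. -0. -0.]
```

View pics/f4.png

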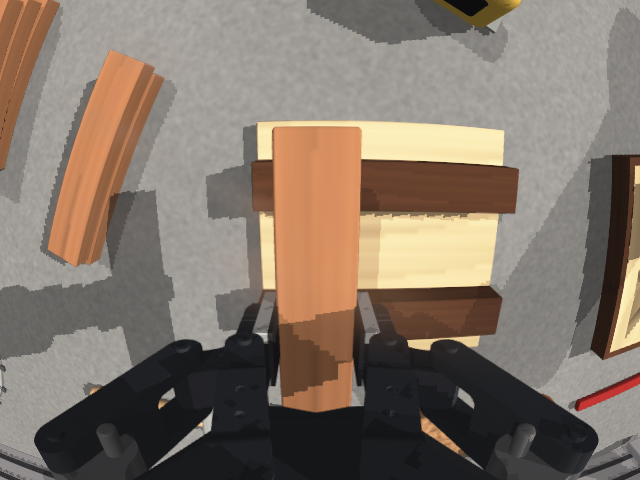

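```bash
python3 -m jog '[[[0,0,0,-1.7,1.3,35,0],[0,0,0,0,0,25,0],[0,0,0,0,0,10,0],[0,0,0,0,0,4,0],[0,0,0,0,0,1,0],[0,0,0,0,0,0,0],[0,0,0,0,0,0,0.6],[0,0,0,0,0,0,0.6]]]'; python3 -c "
from s import *
st()";python3 -m jog '[[[0,0,0,0,0,0,0.6],[0,0,0,0,0,-45,0.6],[0,0,0,0,0,-45,0.6],[0,0,8.5,0,0,0,0.6],[0,0,8.5,0,0,0,0.6],[0,0,8.5,0,0,0,0.6],[0,0,3.5,0,0,0,0.6],[0,0,0,-17,-80,0,0.6]]]';  python3 -c "
from s import *
d=grab('wrist');save(d,'f5')
rel([.5245,-.3175,.038],61)"
```

```text
time: 26.3
tcp_pos: [0.5919, -0.1633, 0.0541]
eef_rot: [0.0, 3.14, -0.001]
ft_force: [-1.0, -0.8, 0.2]
grip_width: 0.051
t26.30 tcp [ 0.5919 -0.1633  0.0541] x [-1.     0.    -0.002] y [ 0.     1.    -0.001] z [ 0.002 -0.001 -1.   ] q [-0.31  0.34  1.9   0.    0.9  -1.88] F [-1.  -0.8  0.2] w 0.051
time: 27.1
tcp_pos: [0.578, -0.207, 0.1434]
eef_rot: [0.78, 3.042, 0.003]
ft_force: [0.7, -0.9, -0.5]
grip_width: 0.051
t27.15 tcp [ 0.5749 -0.2166  0.1435] x [-0.875  0.483 -0.002] y [ 0.483  0.875 -0.005] z [-0.    -0.005 -1.   ] q [-0.4   0.24  1.84 -0.01  1.06 -1.46] F [-1.  -4.3  0.8] w 0.0516
q6 -83.8
shift [  -4.4 -112.1  106. ] rz 0.1 tilt [-0.28  0.12  0.  ]
```

View pics/f5.png

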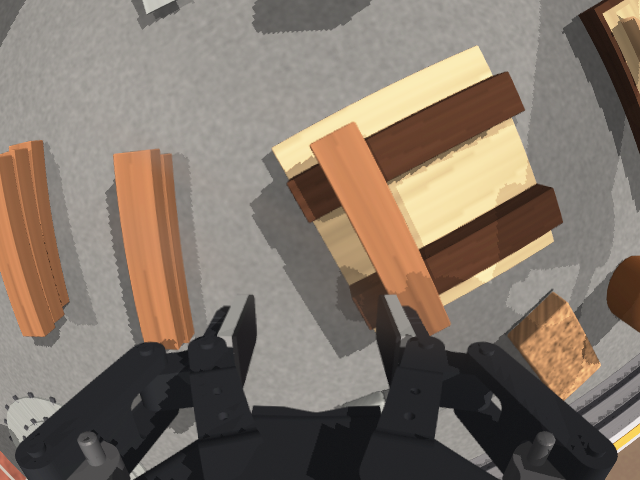

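```bash
python3 -m jog '[[[0,0,0,-1.5,-37,0,0.6],[0,0,0,-1.5,-37,0,0.6],[0,0,0,-1.5,-34,0,0.6],[0,0,0,0,0,0,0.6],[0,0,0,0,0,0,0.6],[0,0,0,0,0,0,0.6],[0,0,0,0,0,0,0.6],[0,0,0,0,0,0,0.6]]]';  python3 -c "
from s import *
d=grab('wrist');save(d,'f6',None,1.25)
import pickle;pickle.dump(d,open('f6.pkl','wb'))
rel([.5245,-.3175,.038],61)"
```

```text
time: 27.95
tcp_pos: [0.5284, -0.3065, 0.143]
eef_rot: [-0.784, -3.042, -0.0]
ft_force: [-1.2, 0.1, -0.3]
grip_width: 0.0512
t28.00 tcp [ 0.5284 -0.3066  0.1429] x [-0.875  0.484  0.   ] y [0.484 0.875 0.   ] z [-0.  0. -1.] q [-0.57  0.23  1.85  0.    1.06 -1.63] F [-0.2 -0.3  0.1] w 0.0514
q6 -93.5
shift [ -1.9 -11.4 104.9] rz 0.1 tilt [ 0. -0. -0.]
```

View pics/f6.png

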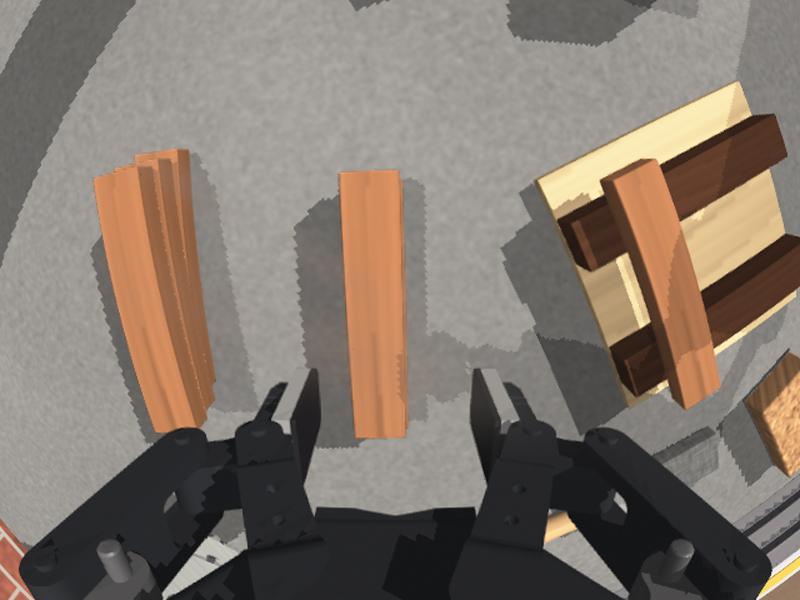

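```bash
python3 -c "
from s import *
d=grab('wrist');s,R=st()
P=cast(d,np.array([(339,172),(399,170),(406,437),(354,438)])/1.25,.036)
print((P-s['tcp_pos'])@R*1e3,P.mean(0))
"
```

```text
t28.05 tcp [ 0.5283 -0.3067  0.1429] x [-0.875  0.484  0.   ] y [0.484 0.875 0.   ] z [-0.  0. -1.] q [-0.57  0.23  1.85  0.    1.06 -1.63] F [-0.2 -0.5  0. ] w 0.0516
[[ 71.803134   -26.42902685 106.9557062 ]
 [ 72.53028325   3.02516379 106.95665088]
 [-76.03003353   7.72007829 106.94328417]
 [-77.00145245 -22.55831676 106.9422927 ]] [ 0.52555611 -0.31611375  0.036     ]
```

```bash
python3 -m jog '[[[0,0,0,-2,-11.5,45,0.6],[0,0,-1.7,0,0,40,0.6],[0,0,0,0,0,17,0.6],[0,0,0,0,0,4,0.6],[0,0,0,0,0,0,0],[0,0,0,0,0,0,0],[0,0,0,0,0,0,0],[0,0,0,0,0,0,0]]]'; python3 -c "
from s import *
d=grab('wrist');save(d,'f7')
rel([.591,-.073,.125],90)"
```

```text
time: 28.85
tcp_pos: [0.5252, -0.3191, 0.0386]
eef_rot: [0.741, 3.05, -0.002]
ft_force: [0.3, 0.2, -0.0]
grip_width: 0.0289
t28.90 tcp [ 0.5252 -0.3192  0.0387] x [-0.889  0.459 -0.003] y [ 0.459  0.889 -0.   ] z [ 0.002 -0.002 -1.   ] q [-0.59  0.36  1.91  0.    0.87 -1.68] F [-0.2  0.8  4.5] w 0.0284
q6 -96.3
shift [ 54.2 248.9 -86.6] rz -27.3 tilt [-0.02  0.17 -0.  ]
```

View pics/f7.png

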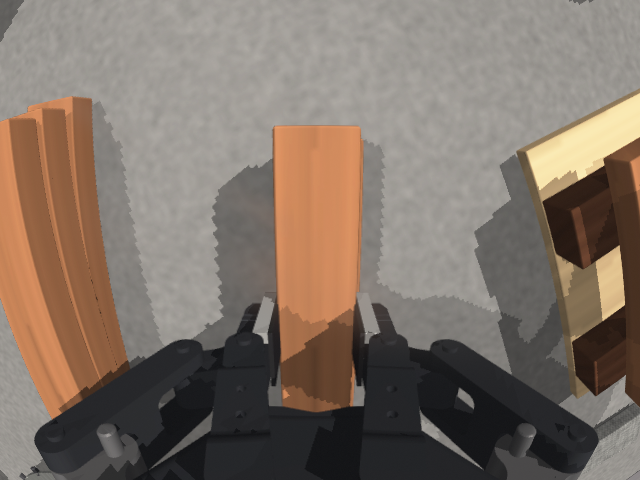

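```bash
python3 -m jog '[[[0,0,0,0,0,-45,0],[0,0,0,0,0,-42,0],[0,0,0,9,41.5,0,0],[0,0,0,9,41.5,0,0],[0,0,0,9,41.5,0,0],[0,0,0,9,41.5,0,0],[0,0,0,9,41.5,0,0],[0,0,0,9,41.5,0,0]]]';python3 -m jog '[[[0,0,-8.5,0,0,0,0],[0,0,-8.5,0,0,0,0],[0,0,-8.5,0,0,0,0],[0,0,-1.8,0,0,0,0],[0,0,0,0,0,0,0],[0,0,0,0,0,0,0],[0,0,0,0,0,0,0],[0,0,0,0,0,0,0]]]'; python3 -c "
from s import *
d=grab('wrist');save(d,'f8')
rel([.591,-.073,.0546],90)"
```

```text
time: 29.7
tcp_pos: [0.5907, -0.0709, 0.1246]
eef_rot: [0.742, 3.052, 0.0]
ft_force: [-0.5, 0.1, -0.1]
grip_width: 0.0289
time: 30.5
tcp_pos: [0.5903, -0.0726, 0.1241]
eef_rot: [0.001, 3.141, -0.0]
ft_force: [-0.3, -0.2, -0.8]
grip_width: 0.0284
t30.55 tcp [ 0.5903 -0.0725  0.124 ] x [-1.  0. -0.] y [ 0.  1. -0.] z [ 0. -0. -1.] q [-0.16  0.22  1.9  -0.    1.02 -1.73] F [-0.8 -0.1 -0.5] w 0.0284
q6 -99.4
shift [-0.7 -0.5 69.4] rz -0.0 tilt [-0.  0.  0.]
```

View pics/f8.png

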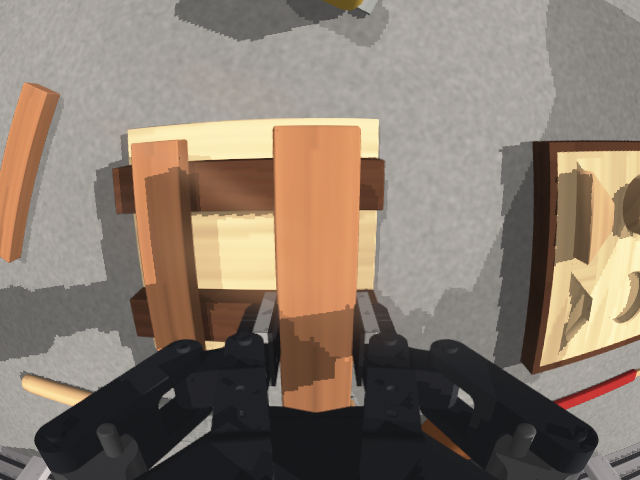

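```bash
python3 -m jog '[[[0,0,0,-0.7,-0.5,35,0],[0,0,0,0,0,22,0],[0,0,0,0,0,8,0],[0,0,0,0,0,3.5,0],[0,0,0,0,0,1,0],[0,0,0,0,0,0,0],[0,0,0,0,0,0,0.6],[0,0,0,0,0,0,0.6]]]'; python3 -c "
from s import *
st()";python3 -m jog '[[[0,0,0,0,0,0,0.6],[0,0,0,0,0,-45,0.6],[0,0,0,0,0,-45,0.6],[0,0,0,10,-45,0,0.6],[0,0,0,10,-45,0,0.6],[0,0,0,10,-45,0,0.6],[0,0,0,10,-45,0,0.6],[0,0,0,10,-45,0,0.6]]]'; python3 -m jog '[[[0,0,0,5,-10,0,0.6],[0,0,8.5,0,0,0,0.6],[0,0,8.5,0,0,0,0.6],[0,0,8.5,0,0,0,0.6],[0,0,2.5,0,0,0,0.6],[0,0,0,0,0,0,0.6],[0,0,0,0,0,0,0.6],[0,0,0,0,0,0,0.6]]]'; python3 -c "
from s import *
d=grab('wrist');save(d,'f9',None,1.25)
rel([.5245,-.3175,.019],61)"
```

```text
time: 31.35
tcp_pos: [0.5919, -0.0731, 0.0555]
eef_rot: [0.0, 3.14, -0.001]
ft_force: [-0.4, -0.9, -0.5]
grip_width: 0.0513
t31.35 tcp [ 0.5919 -0.0731  0.0555] x [-1.     0.    -0.002] y [ 0.  1. -0.] z [ 0.002 -0.    -1.   ] q [-0.16  0.31  1.94 -0.    0.89 -1.74] F [-0.4 -0.9 -0.5] w 0.0513
time: 32.15
tcp_pos: [0.5406, -0.2996, 0.1449]
eef_rot: [-0.0, 3.141, -0.001]
ft_force: [0.9, 0.1, 1.2]
grip_width: 0.0512
time: 32.95
tcp_pos: [0.5361, -0.3076, 0.1445]
eef_rot: [0.758, 3.049, 0.0]
ft_force: [-1.2, -0.0, -0.2]
grip_width: 0.0511
t33.00 tcp [ 0.5361 -0.3077  0.1445] x [-0.883  0.469 -0.   ] y [0.469 0.883 0.   ] z [ 0.  0. -1.] q [-0.56  0.24  1.83  0.    1.06 -1.64] F [ 0.4 -0.2 -0.2] w 0.0516
q6 -94.2
shift [  5.6 -14.1 125.5] rz 1.0 tilt [0. 0. 0.]
```

View pics/f9.png

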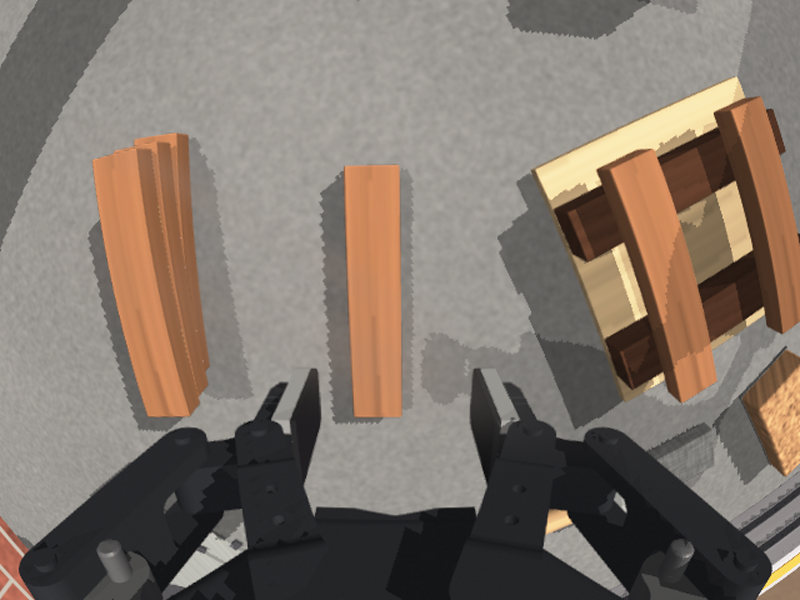

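```bash
python3 -c "
from s import *
d=grab('wrist');s,R=st()
P=cast(d,np.array([(345,166),(399,165),(401,416),(353,416)])/1.25,.018)
print((P-s['tcp_pos'])@R*1e3,P.mean(0))
"
```

```text
t33.05 tcp [ 0.5361 -0.3078  0.1445] x [-0.883  0.469  0.   ] y [0.469 0.883 0.   ] z [ 0.  0. -1.] q [-0.56  0.24  1.83  0.    1.06 -1.64] F [-0.1  0.1 -0.2] w 0.0514
[[ 75.04268176 -25.61512699 126.47079204]
 [ 75.34786707   3.08886467 126.47197611]
 [-73.05897185   4.93043456 126.4693894 ]
 [-73.32163184 -24.67258446 126.46816918]] [ 0.5302312  -0.31662827  0.018     ]
```

```bash
python3 -m jog '[[[0,0,0,1,-12.5,45,0.6],[0,0,-0.5,0,0,45,0.6],[0,0,0,0,0,25,0.6],[0,0,0,0,0,7,0.6],[0,0,0,0,0,0,0],[0,0,0,0,0,0,0],[0,0,0,0,0,0,0],[0,0,0,0,0,0,0]]]'; python3 -c "
from s import *
d=grab('wrist');save(d,'f10')
rel([.546,-.118,.145],0)"
```

```text
time: 33.85
tcp_pos: [0.5306, -0.3193, 0.0245]
eef_rot: [0.746, 3.048, -0.002]
ft_force: [0.9, -0.5, -0.0]
grip_width: 0.0283
t33.90 tcp [ 0.5303 -0.3192  0.0241] x [-0.887  0.462 -0.003] y [ 0.462  0.887 -0.   ] z [ 0.002 -0.002 -1.   ] q [-0.58  0.38  1.9   0.    0.85 -1.67] F [ 0.5 -0.2 -0.6] w 0.0283
q6 -95.8
shift [  78.6  185.7 -121.1] rz 62.5 tilt [-0.02  0.16 -0.  ]
```

View pics/f10.png

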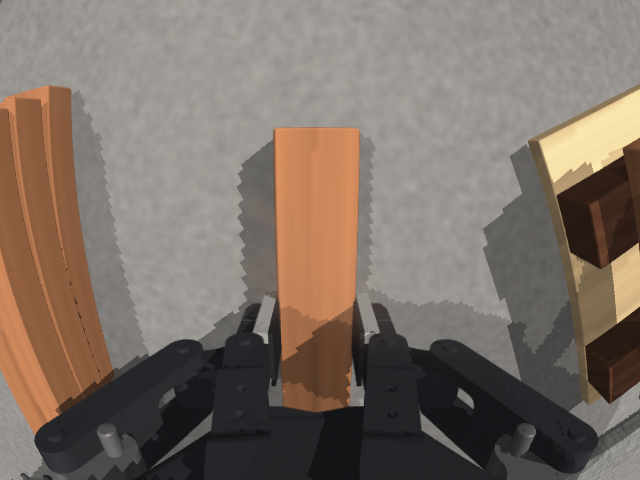

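```bash
python3 -m jog '[[[0,0,0,0,0,-41,0],[0,0,0,0,0,-40,0],[0,0,0,0,0,-40,0],[0,0,0,15.7,37,0,0],[0,0,0,15.7,37,0,0],[0,0,0,15.7,37,0,0],[0,0,0,15.7,37,0,0],[0,0,0,15.7,37,0,0]]]';python3 -m jog '[[[0,0,7.8,0,0,0,0],[0,0,7.8,0,0,0,0],[0,0,7.8,0,0,0,0],[0,0,7.8,0,0,0,0],[0,0,7.8,0,0,0,0],[0,0,7.8,0,0,0,0],[0,0,7.8,0,0,0,0],[0,0,7.8,0,0,0,0]]]'; python3 -c "
from s import *
d=grab('wrist');save(d,'f11')
rel([.546,-.118,.0763],0)"
```

```text
time: 34.7
tcp_pos: [0.5452, -0.1168, 0.1444]
eef_rot: [0.747, 3.05, 0.0]
ft_force: [0.7, 0.3, -0.4]
grip_width: 0.0284
time: 35.5
tcp_pos: [0.5452, -0.1182, 0.1442]
eef_rot: [2.225, 2.216, 0.001]
ft_force: [-0.2, 0.7, -0.5]
grip_width: 0.0281
t35.55 tcp [ 0.5453 -0.1182  0.1443] x [ 0.009  1.    -0.   ] y [ 1.    -0.009  0.001] z [ 0.001 -0.    -1.   ] q [-0.26  0.13  1.96 -0.    1.04 -0.25] F [ 0.1 -0.1 -0. ] w 0.0284
q6 -14.3
shift [ 0.2  0.6 68. ] rz -0.5 tilt [ 0.07  0.02 -0.  ]
```

View pics/f11.png

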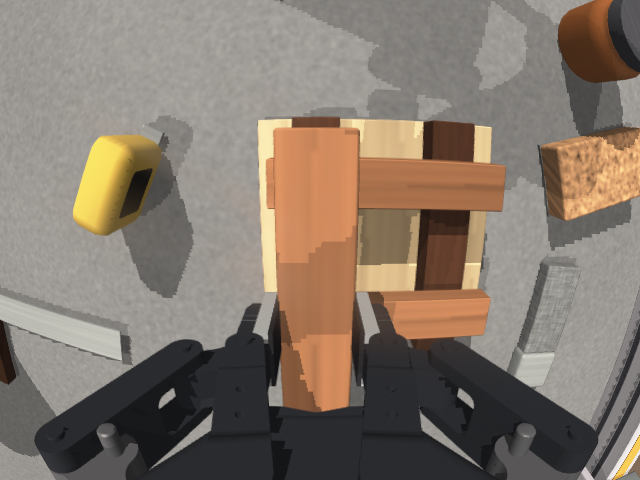

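```bash
python3 -m jog '[[[0,0,-0.5,0,0.6,35,0],[0,0,0,0,0,20,0],[0,0,0,0,0,8,0],[0,0,0,0,0,4,0],[0,0,0,0,0,1,0],[0,0,0,0,0,0,0],[0,0,0,0,0,0,0.6],[0,0,0,0,0,0,0.6]]]'; python3 -c "
from s import *
st()";python3 -m jog '[[[0,0,0,0,0,0,0.6],[0,0,0,0,0,-45,0.6],[0,0,0,-38,-11,-35,0.6],[0,0,0,-44,-13,0,0.6],[0,0,0,-44,-13,0,0.6],[0,0,0,-44,-13,0,0.6],[0,0,0,-44,-13,0,0.6],[0,0,0,-44,-13,0,0.6]]]'; python3 -m jog '[[[0,0,-8.4,-30,-9,0,0.6],[0,0,-8.4,0,0,0,0.6],[0,0,-8.4,0,0,0,0.6],[0,0,-8.4,0,0,0,0.6],[0,0,-8.4,0,0,0,0.6],[0,0,-8.4,0,0,0,0.6],[0,0,-8.4,0,0,0,0.6],[0,0,-8.2,0,0,0,0.6]]]'; python3 -c "
from s import *
d=grab('wrist');save(d,'g1',None,1.25)
rel([.4575,-.4215,.055],67)"
```

```text
time: 36.35
tcp_pos: [0.5465, -0.1184, 0.0765]
eef_rot: [2.208, 2.232, 0.002]
ft_force: [-0.7, -0.7, 0.7]
grip_width: 0.0512
t36.35 tcp [ 0.5465 -0.1184  0.0765] x [-0.011  1.    -0.001] y [1.    0.011 0.002] z [ 0.002 -0.001 -1.   ] q [-0.26  0.22  2.01 -0.    0.91 -0.27] F [-0.7 -0.7  0.7] w 0.0512
time: 37.15
tcp_pos: [0.4723, -0.3767, 0.1541]
eef_rot: [2.209, 2.232, 0.0]
ft_force: [0.4, -0.6, -1.0]
grip_width: 0.0513
time: 37.95
tcp_pos: [0.4643, -0.405, 0.1538]
eef_rot: [0.601, 3.083, -0.0]
ft_force: [0.2, -0.5, -0.9]
grip_width: 0.0514
t38.00 tcp [ 0.4643 -0.405   0.1538] x [-0.929  0.371 -0.   ] y [ 0.371  0.929 -0.   ] z [ 0. -0. -1.] q [-0.76  0.23  1.83  0.    1.08 -1.95] F [0.3 0.  0.8] w 0.0513
q6 -111.7
shift [  0.2 -17.8  98.8] rz 1.2 tilt [-0.    0.01 -0.  ]
```

View pics/g1.png

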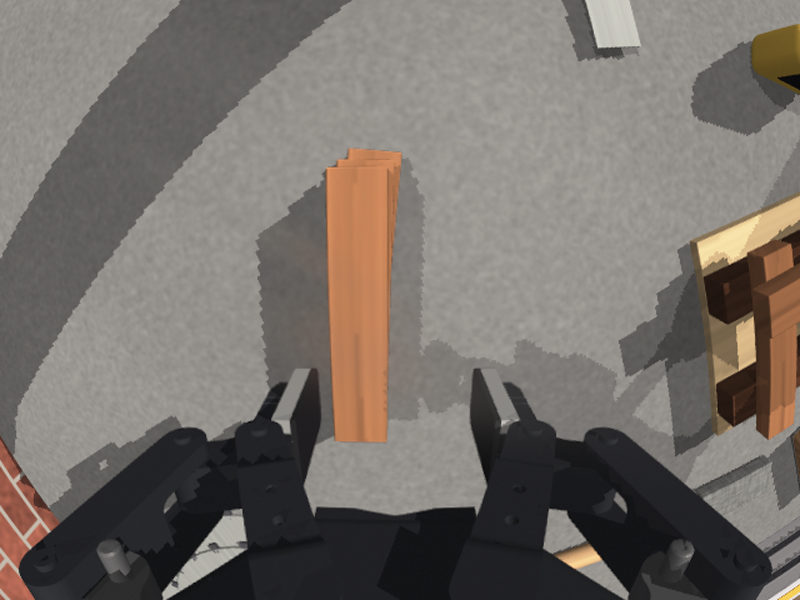

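```bash
python3 -c "
from s import *
d=grab('wrist');s,R=st()
P=cast(d,np.array([(327,168),(387,167),(387,442),(335,441)])/1.25,.054)
print((P-s['tcp_pos'])@R*1e3,P.mean(0))
"
```

```text
t38.05 tcp [ 0.4643 -0.405   0.1538] x [-0.925  0.381 -0.   ] y [ 0.381  0.925 -0.   ] z [ 0. -0. -1.] q [-0.76  0.23  1.83 -0.    1.08 -1.94] F [-0.1 -0.1  0.3] w 0.0514
[[ 73.42699184 -32.30550222  99.7668904 ]
 [ 73.80212761  -3.69379864  99.76431038]
 [-74.99357058  -2.57897926  99.79448474]
 [-75.18116124 -32.17212924  99.79711249]] [ 0.45821804 -0.42169937  0.054     ]
```

```bash
python3 -m jog '[[[0,0,0,-0.7,-19.5,45,0.6],[0,0,0,0,0,35,0.6],[0,0,0,0,0,15,0.6],[0,0,0,0,0,5,0.6],[0,0,0,0,0,0,0],[0,0,0,0,0,0,0],[0,0,0,0,0,0,0],[0,0,0,0,0,0,0]]]'; python3 -c "
from s import *
d=grab('wrist');save(d,'g2')
rel([.636,-.118,.155],0)"
```

```text
time: 38.85
tcp_pos: [0.4583, -0.424, 0.0552]
eef_rot: [0.61, 3.079, -0.002]
ft_force: [-1.1, 0.3, -0.8]
grip_width: 0.0287
t38.90 tcp [ 0.4583 -0.424   0.0551] x [-0.925  0.381 -0.002] y [ 0.381  0.925 -0.001] z [ 0.002 -0.002 -1.   ] q [-0.79  0.35  1.88  0.    0.91 -1.97] F [ 0.2 -0.1  1.6] w 0.0287
q6 -112.7
shift [ -47.9  350.5 -100.1] rz 67.6 tilt [-0.05  0.14  0.  ]
```

View pics/g2.png

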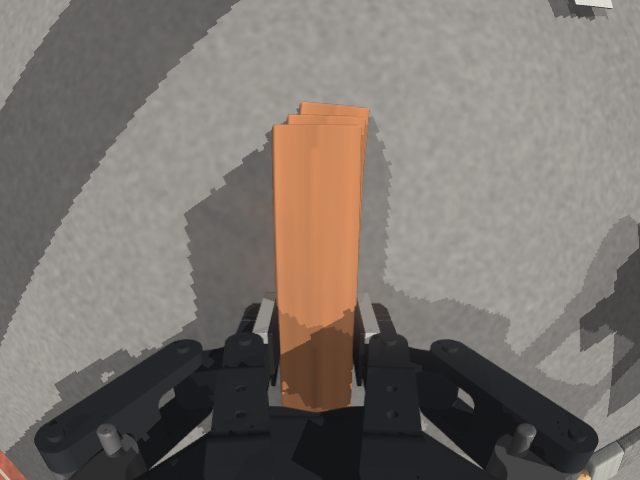

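```bash
python3 -m jog '[[[0,0,0,0,0,-49,0],[0,0,0,0,0,-49,0],[0,0,0,-6,44,0,0],[0,0,0,-6,44,0,0],[0,0,0,-6,44,0,0],[0,0,0,-6,44,0,0],[0,0,0,-6,44,0,0],[0,0,0,-6,44,0,0]]]';python3 -m jog '[[[0,0,8.4,-6,44,0,0],[0,0,8.4,0,0,0,0],[0,0,8.4,0,0,0,0],[0,0,8.4,0,0,0,0],[0,0,8.4,0,0,0,0],[0,0,8.4,0,0,0,0],[0,0,8.4,0,0,0,0],[0,0,8.4,0,0,0,0]]]'; python3 -c "
from s import *
d=grab('wrist');save(d,'g3')
rel([.636,-.118,.0712],0)"
```

```text
time: 39.7
tcp_pos: [0.5921, -0.1913, 0.1522]
eef_rot: [0.61, 3.081, -0.0]
ft_force: [0.3, 0.3, -1.0]
grip_width: 0.0286
time: 40.5
tcp_pos: [0.6137, -0.1545, 0.152]
eef_rot: [2.22, 2.222, 0.0]
ft_force: [-0.9, 0.1, -1.7]
grip_width: 0.0281
t40.55 tcp [ 0.6137 -0.1545  0.152 ] x [ 0.005  1.    -0.   ] y [ 1.    -0.005  0.001] z [ 0.001 -0.    -1.   ] q [-0.29  0.26  1.8   0.    1.08 -0.28] F [ 0.2 -0.2 -0.6] w 0.0287
q6 -16.1
shift [36.6 22.1 80.8] rz -0.3 tilt [ 0.03  0.01 -0.  ]
```

View pics/g3.png

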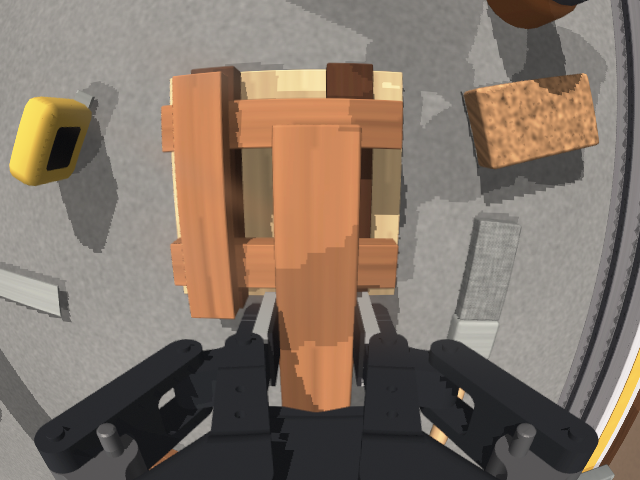

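```bash
python3 -m jog '[[[0,0,-0.3,36.6,22,0,0],[0,0,0,0,0,35,0],[0,0,0,0,0,25,0],[0,0,0,0,0,14,0],[0,0,0,0,0,5,0],[0,0,0,0,0,1.5,0],[0,0,0,0,0,0,0],[0,0,0,0,0,0,0]]]'; python3 -c "
from s import *
d=grab('wrist');save(d,'g4');rel([.636,-.118,.0712],0)"
```

```text
time: 41.35
tcp_pos: [0.6363, -0.1183, 0.0723]
eef_rot: [2.207, 2.234, 0.002]
ft_force: [-0.5, 0.2, -0.4]
grip_width: 0.0288
t41.40 tcp [ 0.6362 -0.1182  0.0722] x [-0.012  1.    -0.001] y [1.    0.012 0.002] z [ 0.002 -0.    -1.   ] q [-0.22  0.37  1.82 -0.    0.95 -0.23] F [0.8 0.2 0.3] w 0.0288
q6 -13.4
shift [ 0.2 -0.2  1. ] rz 0.7 tilt [0.12 0.03 0.  ]
```

View pics/g4.png

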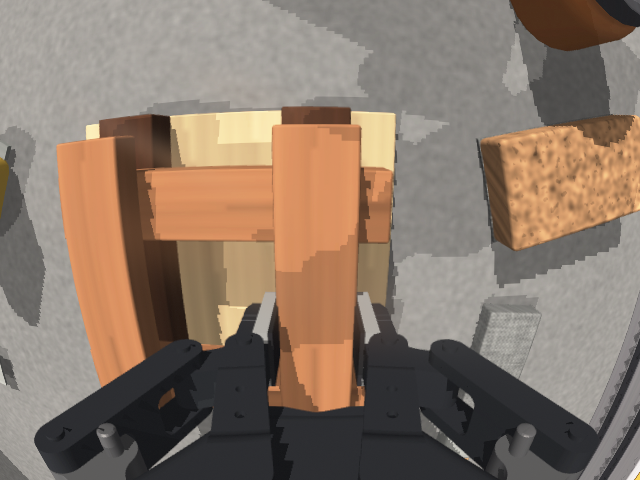

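```bash
python3 -m jog '[[[0,0,0,0,0,1,0],[0,0,0,0,0,0,0.6],[0,0,0,0,0,0,0.6],[0,0,0,0,0,0,0.6],[0,0,0,0,0,-45,0.6],[0,0,0,0,0,-45,0.6],[0,0,0,-38,-22,0,0.6],[0,0,0,-38,-22,0,0.6]]]';python3 -m jog '[[[0,0,0,-38,-22,0,0.6],[0,0,0,-38,-22,0,0.6],[0,0,0,-38,-22,0,0.6],[0,0,0,-38,-22,0,0.6],[0,0,0,-38,-22,0,0.6],[0,0,0,-38,-22,0,0.6],[0,0,-8.4,0,0,0,0.6],[0,0,-8.4,0,0,0,0.6]]]'; python3 -m jog '[[[0,0,-8.4,0,0,0,0.6],[0,0,-8.4,0,0,0,0.6],[0,0,-8.4,0,0,0,0.6],[0,0,-8.4,0,0,0,0.6],[0,0,-8.4,0,0,0,0.6],[0,0,-7.5,0,0,0,0.6],[0,0,0,0,0,0,0.6],[0,0,0,0,0,0,0.6]]]'; python3 -c "
from s import *
d=grab('wrist');save(d,'g5',None,1.25)
rel([.4575,-.4235,.037],67)"
```

```text
time: 42.2
tcp_pos: [0.5941, -0.1947, 0.1631]
eef_rot: [2.201, 2.235, 0.004]
ft_force: [0.2, -1.3, -0.3]
grip_width: 0.051
time: 43.0
tcp_pos: [0.4619, -0.4255, 0.16]
eef_rot: [-1.854, -2.536, -0.0]
ft_force: [0.2, 0.2, -0.6]
grip_width: 0.0512
time: 43.8
tcp_pos: [0.4631, -0.4239, 0.16]
eef_rot: [-0.631, -3.077, -0.0]
ft_force: [-0.1, 0.3, -0.4]
grip_width: 0.0514
t43.85 tcp [ 0.4631 -0.4239  0.16  ] x [-0.919  0.393  0.   ] y [0.393 0.919 0.   ] z [-0.  0. -1.] q [-0.78  0.25  1.8  -0.    1.1  -1.95] F [ 0.1  0.4 -0.3] w 0.0509
q6 -111.6
shift [  5.3  -1.9 123. ] rz -0.2 tilt [ 0.   -0.01  0.  ]
```

View pics/g5.png

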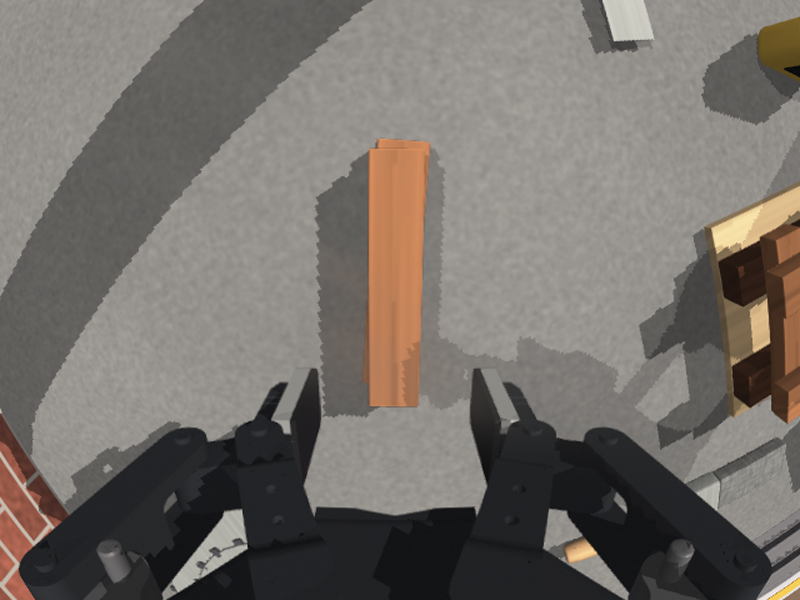

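```bash
python3 -c "
from s import *
d=grab('wrist');s,R=st()
P=cast(d,np.array([(370,150),(425,150),(417,407),(370,407)])/1.25,.036)
print((P-s['tcp_pos'])@R*1e3,P.mean(0))
"
```

```text
t43.90 tcp [ 0.4631 -0.4239  0.1601] x [-0.92   0.393  0.   ] y [0.393 0.92  0.   ] z [-0.  0. -1.] q [-0.78  0.25  1.8  -0.    1.1  -1.95] F [-0.5 -0.4 -1.1] w 0.0512
[[ 83.32326899 -12.15973768 124.05786332]
 [ 83.38942483  16.64840464 124.058279  ]
 [-65.38392579  14.38046375 124.05106959]
 [-65.43109208 -13.9996498  124.05066095]] [ 0.45533955 -0.41923682  0.036     ]
```

```bash
python3 -m jog '[[[0,0,0,9,-0.8,45,0.6],[0,0,0.8,0,0,45,0.6],[0,0,0,0,0,25,0.6],[0,0,0,0,0,8.5,0.6],[0,0,0,0,0,0,0],[0,0,0,0,0,0,0],[0,0,0,0,0,0,0],[0,0,0,0,0,0,0]]]'; python3 -c "
from s import *
d=grab('wrist');save(d,'g6')
rel([.591,-.163,.165],90)"
```

```text
time: 44.7
tcp_pos: [0.4556, -0.4222, 0.0386]
eef_rot: [0.648, 3.071, -0.003]
ft_force: [-0.2, -0.5, -0.5]
grip_width: 0.0284
t44.75 tcp [ 0.4554 -0.422   0.0383] x [-0.915  0.404 -0.003] y [ 0.404  0.915 -0.001] z [ 0.002 -0.002 -1.   ] q [-0.79  0.37  1.89 -0.    0.88 -1.94] F [ 0.3  1.1 -0.2] w 0.0284
q6 -111.3
shift [ -19.8  291.6 -127. ] rz -23.8 tilt [-0.06  0.15 -0.  ]
```

View pics/g6.png

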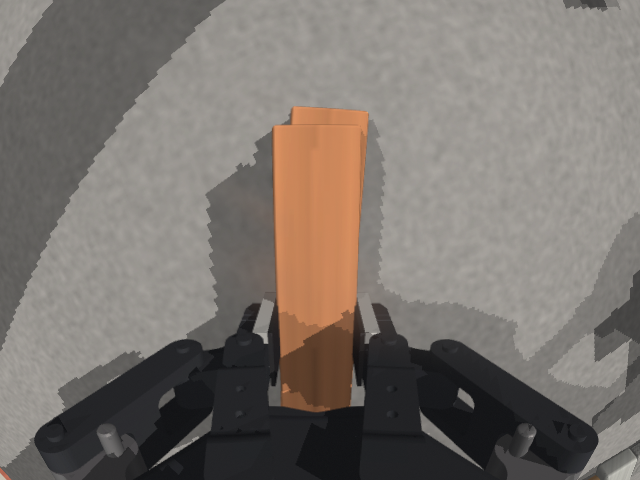

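```bash
python3 -m jog '[[[0,0,0,0,0,-43,0],[0,0,0,0,0,-43,0],[0,0,0,0,0,-41,0],[0,0,0,-3,42,0,0],[0,0,0,-3,42,0,0],[0,0,0,-3,42,0,0],[0,0,0,-3,42,0,0],[0,0,0,-3,42,0,0]]]';python3 -m jog '[[[0,0,0,-3,42,0,0],[0,0,0,-2,40,0,0],[0,0,-8,0,0,0,0],[0,0,-8,0,0,0,0],[0,0,-7.8,0,0,0,0],[0,0,0,0,0,0,0],[0,0,0,0,0,0,0],[0,0,0,0,0,0,0]]]'; python3 -c "
from s import *
d=grab('wrist');save(d,'g7')
rel([.591,-.163,.0905],90)"
```

```text
time: 45.55
tcp_pos: [0.5538, -0.2337, 0.1646]
eef_rot: [0.648, 3.072, -0.001]
ft_force: [0.8, -0.3, -0.3]
grip_width: 0.0289
time: 46.35
tcp_pos: [0.5907, -0.1622, 0.1639]
eef_rot: [0.004, 3.141, -0.0]
ft_force: [0.7, -0.3, 0.0]
grip_width: 0.0286
t46.40 tcp [ 0.5907 -0.1623  0.1638] x [-1.     0.002 -0.   ] y [ 0.002  1.    -0.   ] z [ 0. -0. -1.] q [-0.31  0.21  1.83 -0.    1.1  -1.88] F [-0.1 -0.  -0.7] w 0.0284
q6 -107.6
shift [-0.3 -0.7 73.3] rz -0.1 tilt [-0.01  0.02  0.  ]
```

View pics/g7.png

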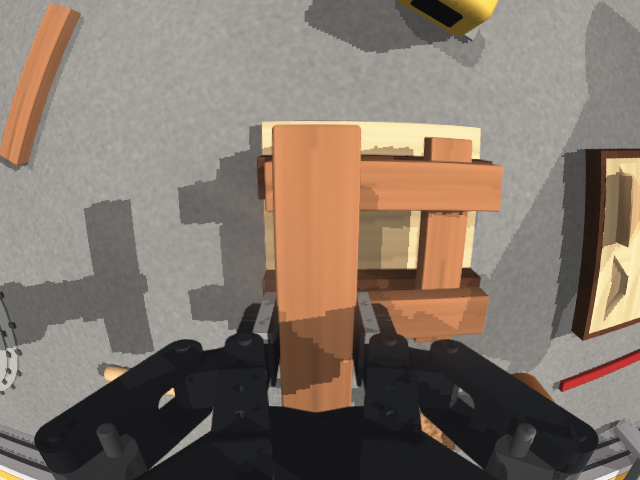

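```bash
python3 -m jog '[[[0,0,0,0,-0.7,35,0],[0,0,0,0,0,22,0],[0,0,0,0,0,10,0],[0,0,0,0,0,5,0],[0,0,0,0,0,2,0],[0,0,0,0,0,0,0],[0,0,0,0,0,0,0],[0,0,0,0,0,0,0.6]]]'; python3 -c "
from s import *
st()";python3 -m jog '[[[0,0,0,0,0,0,0.6],[0,0,0,0,0,0,0.6],[0,0,0,0,0,-40,0.6],[0,0,0,0,0,-40,0.6],[0,0,0,20,-38,0,0.6],[0,0,0,20,-38,0,0.6],[0,0,0,20,-38,0,0.6],[0,0,0,20,-38,0,0.6]]]'; python3 -m jog '[[[0,0,0,20,-38,0,0.6],[0,0,0,20,-38,0,0.6],[0,0,0,12,-30,0,0.6],[0,0,8.3,0,0,0,0.6],[0,0,8.3,0,0,0,0.6],[0,0,8.3,0,0,0,0.6],[0,0,0,0,0,0,0.6],[0,0,0,0,0,0,0.6]]]'; python3 -c "
from s import *
d=grab('wrist');save(d,'g8',None,1.25)
rel([.4555,-.422,.02],65)"
```

```text
time: 47.2
tcp_pos: [0.5915, -0.163, 0.0908]
eef_rot: [0.0, 3.14, -0.001]
ft_force: [-1.1, -0.3, -0.3]
grip_width: 0.042
t47.20 tcp [ 0.5915 -0.163   0.0908] x [-1.     0.    -0.002] y [ 0.     1.    -0.001] z [ 0.002 -0.001 -1.   ] q [-0.31  0.29  1.88 -0.    0.96 -1.88] F [-1.1 -0.3 -0.3] w 0.042
time: 48.0
tcp_pos: [0.51, -0.3159, 0.1701]
eef_rot: [-0.001, 3.141, -0.001]
ft_force: [0.1, -0.3, 0.7]
grip_width: 0.0511
time: 48.8
tcp_pos: [0.4587, -0.4207, 0.1697]
eef_rot: [0.672, 3.069, -0.0]
ft_force: [-0.5, 0.7, 0.7]
grip_width: 0.0512
t48.85 tcp [ 0.4587 -0.4207  0.1697] x [-0.908  0.418 -0.   ] y [ 0.418  0.908 -0.   ] z [ 0. -0. -1.] q [-0.78  0.23  1.8  -0.    1.11 -1.92] F [-0.4  0.8 -0.1] w 0.051
q6 -110.1
shift [  2.3  -2.5 149.7] rz 0.3 tilt [-0.  0.  0.]
```

View pics/g8.png

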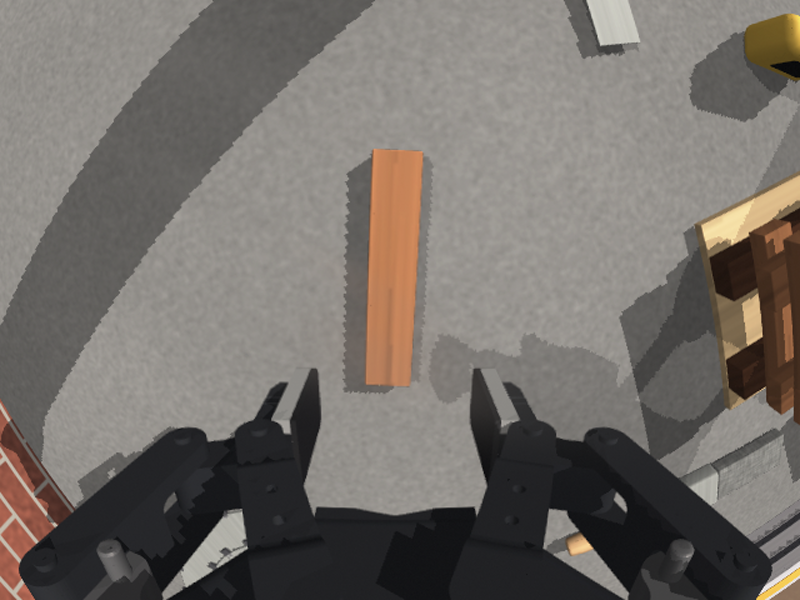

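```bash
python3 -c "
from s import *
d=grab('wrist');s,R=st()
P=cast(d,np.array([(373,150),(423,152),(410,387),(366,384)])/1.25,.018)
print((P-s['tcp_pos'])@R*1e3,P.mean(0))
"
```

```text
t48.90 tcp [ 0.4587 -0.4206  0.1697] x [-0.908  0.419 -0.   ] y [ 0.419  0.908 -0.   ] z [ 0. -0. -1.] q [-0.78  0.23  1.8  -0.    1.11 -1.92] F [ 0.3 -0.2 -0.4] w 0.0513
[[ 84.66832734 -12.02356188 151.64886315]
 [ 83.58562136  17.0920908  151.64811256]
 [-65.49402862  10.97747619 151.6591817 ]
 [-63.40502532 -17.93817586 151.65985304]] [ 0.44962279 -0.41694351  0.018     ]
```

```bash
python3 -m jog '[[[0,0,0,9.8,-2.5,46,0.6],[0,0,2.3,0,0,46,0.6],[0,0,0,0,0,40,0.6],[0,0,0,0,0,12,0.6],[0,0,0,0,0,4,0],[0,0,0,0,0,0,0],[0,0,0,0,0,0,0],[0,0,0,0,0,0,0]]]'; python3 -c "
from s import *
d=grab('wrist');save(d,'g9')
rel([.591,-.073,.165],90)"
```

```text
time: 49.7
tcp_pos: [0.4502, -0.4203, 0.0241]
eef_rot: [0.738, 3.05, -0.004]
ft_force: [0.1, 0.1, -0.3]
grip_width: 0.0288
t49.75 tcp [ 0.4499 -0.4201  0.0238] x [-0.889  0.457 -0.004] y [ 0.457  0.889 -0.001] z [ 0.003 -0.003 -1.   ] q [-0.79  0.38  1.91  0.    0.85 -1.89] F [-0.6  0.5  0.4] w 0.0289
q6 -108.2
shift [  32.7  373.  -141.8] rz -27.2 tilt [-0.07  0.2  -0.  ]
```

View pics/g9.png

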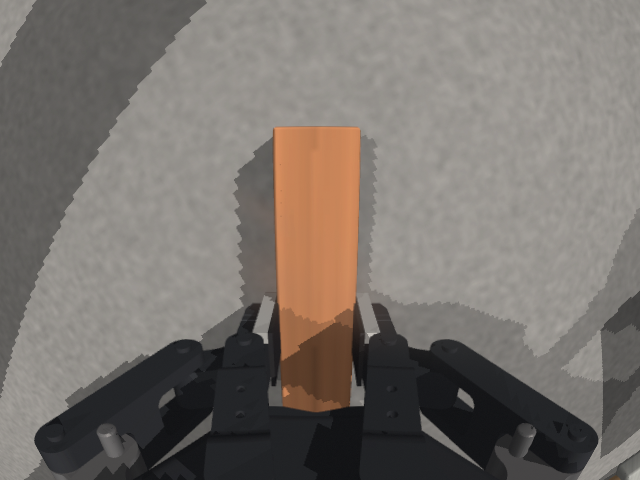

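```bash
python3 -m jog '[[[0,0,0,0,0,-49,0],[0,0,0,0,0,-49,0],[0,0,0,0,0,-49,0],[0,0,0,3.7,41.5,0,0],[0,0,0,3.7,41.5,0,0],[0,0,0,3.7,41.5,0,0],[0,0,0,3.7,41.5,0,0],[0,0,0,3.7,41.5,0,0]]]';python3 -m jog '[[[0,0,0,3.7,41.5,0,0],[0,0,0,3.7,41.5,0,0],[0,0,0,3.7,41.5,0,0],[0,0,0,3.7,41.5,0,0],[0,0,-8.4,0,0,0,0],[0,0,-8.4,0,0,0,0],[0,0,-8.4,0,0,0,0],[0,0,-2,0,0,0,0]]]'; python3 -c "
from s import *
d=grab('wrist');save(d,'g10')
rel([.591,-.073,.0938],90)"
```

```text
time: 50.55
tcp_pos: [0.5278, -0.2246, 0.1701]
eef_rot: [0.739, 3.051, -0.001]
ft_force: [-0.3, 0.3, -1.0]
grip_width: 0.0285
time: 51.35
tcp_pos: [0.5902, -0.0712, 0.1698]
eef_rot: [-0.007, 3.14, -0.0]
ft_force: [-0.6, 0.1, -1.0]
grip_width: 0.0286
t51.40 tcp [ 0.5902 -0.0713  0.1698] x [-1.    -0.004 -0.002] y [-0.004  1.    -0.   ] z [ 0.002 -0.    -1.   ] q [-0.16  0.18  1.87 -0.    1.1  -1.74] F [ 0.8 -0.4 -0.8] w 0.0285
q6 -99.5
shift [-0.6 -1.7 76. ] rz 0.2 tilt [-0.02  0.1  -0.  ]
```

View pics/g10.png

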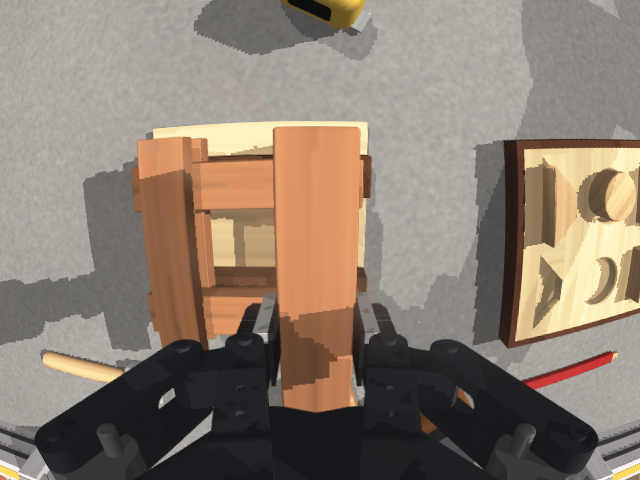

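```bash
python3 -m jog '[[[0,0,0,-0.6,-1.7,35,0],[0,0,0,0,0,25,0],[0,0,0,0,0,10,0],[0,0,0,0,0,5,0],[0,0,0,0,0,1.5,0],[0,0,0,0,0,0,0],[0,0,0,0,0,0,0],[0,0,0,0,0,0,0.6]]]'; python3 -c "
from s import *
st()";python3 -m jog '[[[0,0,0,0,0,0,0.6],[0,0,0,0,0,0,0.6],[0,0,0,0,0,-45,0.6],[0,0,0,0,0,-45,0.6],[0,0,0,40,0,-30,0.6],[0,0,0,40,0,0,0.6],[0,0,0,40,0,0,0.6],[0,0,0,20,0,0,0.6]]]';python3 -c "
from s import *
st()
for n,c in(('top',(120,130,520,350)),('scene',(120,150,560,330))):
    d=grab(n);save(d,'h_'+n,c,1.8)
d=grab('wrist');save(d,'h_w',None,1.25)"
```

```text
time: 52.2
tcp_pos: [0.5914, -0.0733, 0.0934]
eef_rot: [0.0, 3.139, -0.001]
ft_force: [0.1, -0.3, 1.0]
grip_width: 0.0414
t52.20 tcp [ 0.5914 -0.0733  0.0934] x [-1.     0.    -0.002] y [ 0.  1. -0.] z [ 0.002 -0.    -1.   ] q [-0.17  0.26  1.92 -0.    0.96 -1.74] F [ 0.1 -0.3  1. ] w 0.0414
time: 53.0
tcp_pos: [0.4476, -0.0729, 0.2121]
eef_rot: [-0.0, -3.141, 0.0]
ft_force: [-0.2, 0.2, -0.1]
grip_width: 0.0513
t53.00 tcp [ 0.4476 -0.0729  0.2121] x [-1.     0.     0.001] y [ 0.  1. -0.] z [-0.001 -0.    -1.   ] q [-0.22 -0.14  2.1  -0.    1.18 -1.79] F [-0.2  0.2 -0.1] w 0.0513
```

View pics/h_top.png

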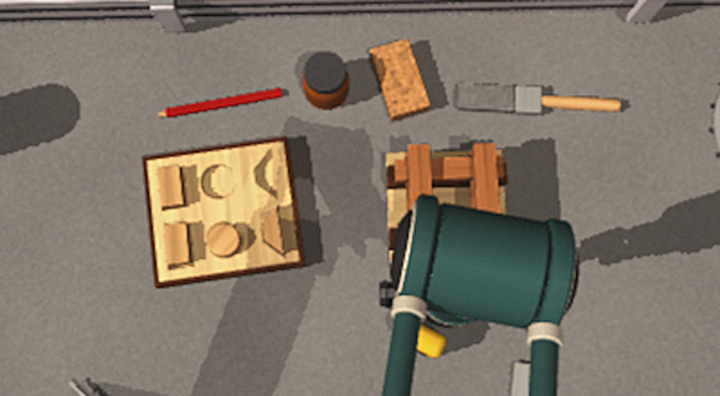

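View pics/h_scene.png

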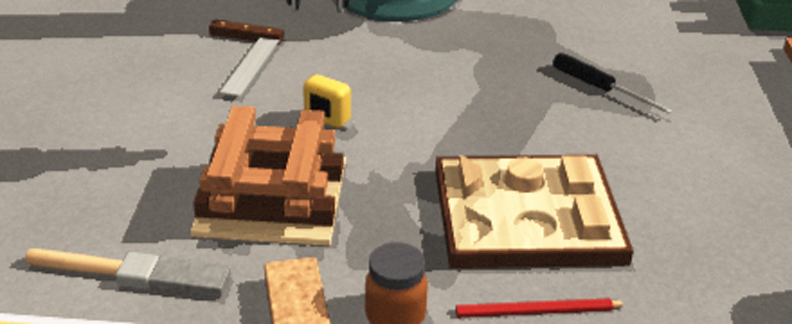

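View pics/h_w.png

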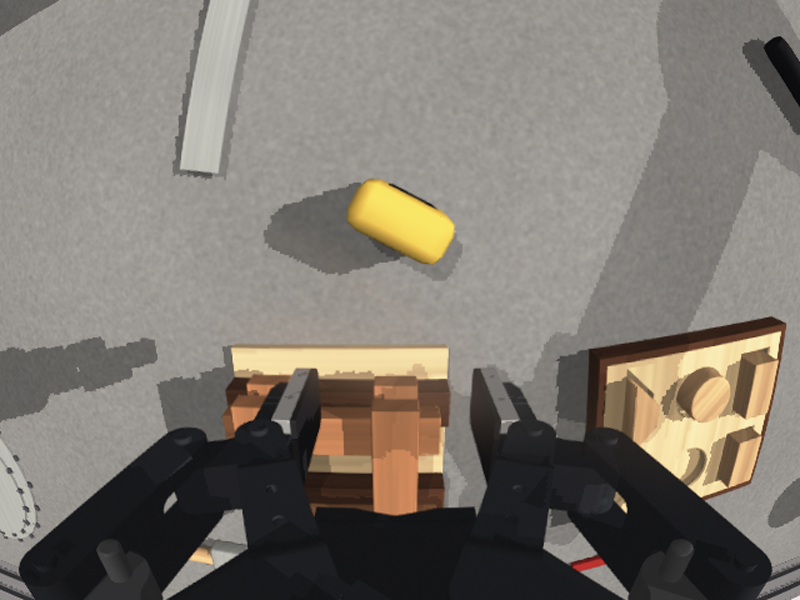

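```bash
python3 -m jog '[[[0,0,0,0,45,0,0.6],[0,0,0,0,45,0,0.6],[0,0,0,0,45,0,0.6],[0,0,0,0,45,0,0.6],[0,0,0,-20,45,0,0.6],[0,0,0,-20,45,0,0.6],[0,0,0,0,0,0,0.6],[0,0,0,0,0,0,0.6]]]';python3 -c "
from s import *
st()
d=grab('scene');save(d,'i_s',(350,220,490,310),5.5)
d=grab('top');save(d,'i_t',(320,200,420,290),6)
d=grab('wrist');save(d,'i_w',None,1.25)
import pickle;pickle.dump(d,open('iw.pkl','wb'))"
```

```text
time: 53.95
tcp_pos: [0.4914, 0.1983, 0.2116]
eef_rot: [0.004, -3.141, 0.001]
ft_force: [-0.3, -0.9, 1.1]
grip_width: 0.0508
t53.95 tcp [0.4914 0.1983 0.2116] x [-1.    -0.003  0.001] y [-0.003  1.    -0.   ] z [-0.001 -0.001 -1.   ] q [ 0.34  0.02  1.96 -0.    1.17 -1.24] F [-0.3 -0.9  1.1] w 0.0508
```

View pics/i_s.png

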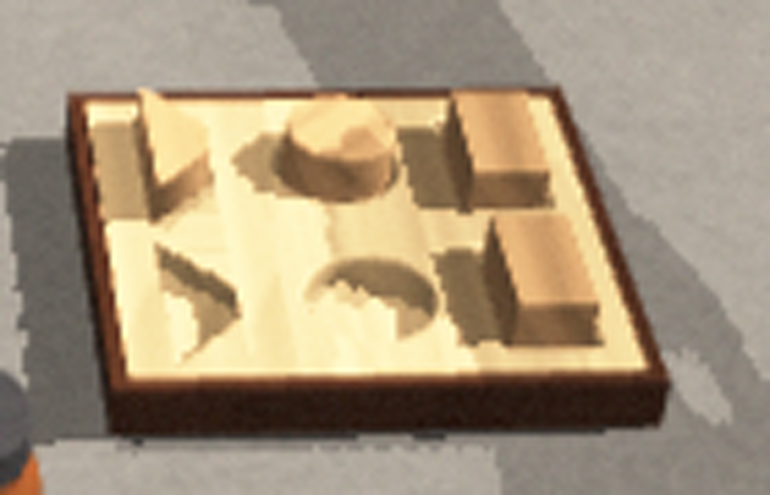

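View pics/i_t.png

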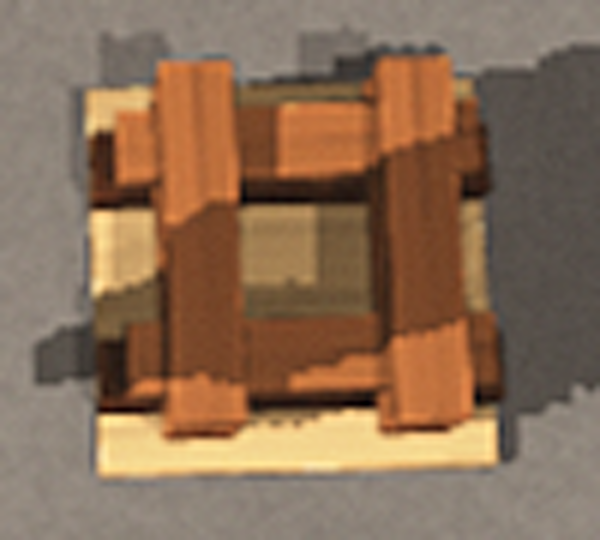

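View pics/i_w.png

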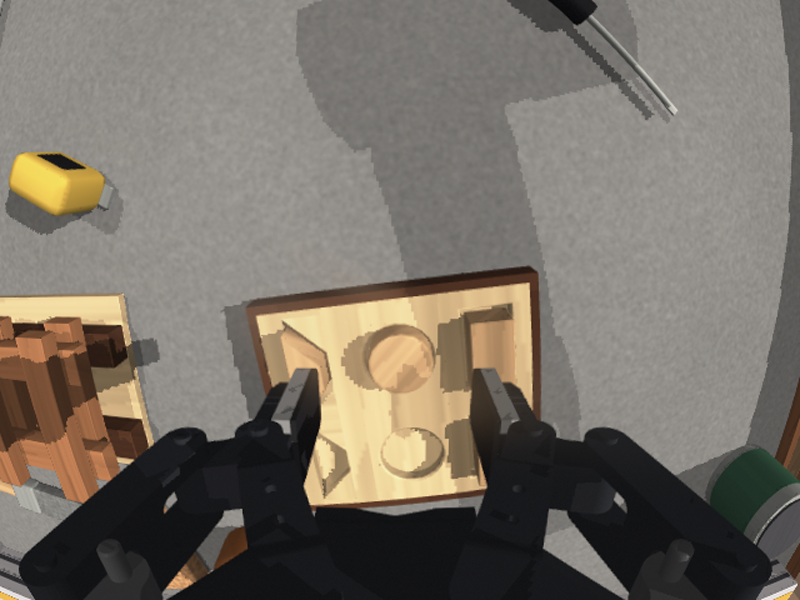

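```bash
python3 -c "
from s import *
t=grab('top')
f=lambda L,z: cast(t,np.array(L)/6+[320,200],z).mean(0).round(4)
print(f([(158,62),(233,62),(240,435),(165,437)],.088),f([(378,57),(452,57),(468,428),(385,430)],.088),f([(116,112),(480,98),(488,160),(122,183)],.070))
save(t,'j_t',(195,200,295,295),6)
s=grab('scene')
# predict corner top vertices at seated pose, in scene crop
c=np.array([.5589,.133]);a=np.radians(7.4);Q=np.array([[np.cos(a),-np.sin(a)],[np.sin(a),np.cos(a)]])
V=np.array([(-34,-12),(34,-12),(10,12),(-10,12)])/1e3@Q.T+c
print(((proj(s,np.c_[V,V[:,0]*0+.041])-[350,220])*5.5).round())
print(((proj(t,np.c_[V,V[:,0]*0+.041])-[195,200])*6).round())
"
```

```text
[ 0.5883 -0.0728  0.088 ] [ 0.5887 -0.1623  0.088 ] [ 0.6365 -0.1189  0.07  ]
[[136.  81.]
 [155. 180.]
 [207. 143.]
 [200. 114.]]
[[490. 424.]
 [468. 265.]
 [419. 329.]
 [425. 376.]]
```

View pics/j_t.png

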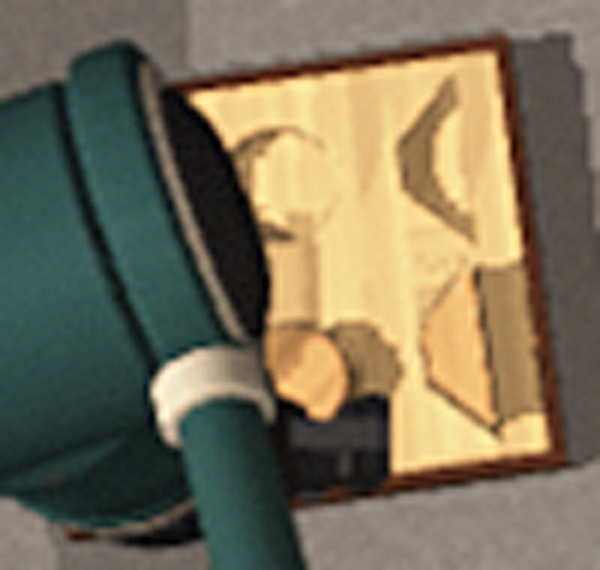

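```bash
python3 -c "
from s import *
print(manip.finish_job())"
```

```text
the job is handed in; nothing more can be done
None
```

The job is done and handed in at about 54 s of robot time. The four loose parts, one foot, one corner block and two cleats, are each in a nest of their own shape. All six slats are in a three-layer crosswise stack on the skid.

**Parts:** The last scene, top and wrist views showed all four sitting flat in their nests. The corner block's outline lay within about 1 mm of where a fully seated one should appear in the top view. In the scene view it was about 2 mm off, within that camera's calibration error. I judged the foot and cleats by eye only. The arm hid the cleats in the last top view.

**Slats:** The two top-layer slats measured about 45 mm to either side of the skid's centre and about 2 mm off centre lengthwise. The far second-layer slat measured 45 mm out and 1 mm off centre. I did not measure the other three again, but they looked square in the final views.

**Disagreement:** The wrist and top cameras differed by 3–4 mm sideways, so I placed things between the two readings.

**Bystanders:** The tools and other things showed no sign of having moved. I checked that by eye and did not measure it. I saw no knocked part or slipped grip.

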